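# Clear the drying stand and put the covered jars on it

## Robot

A 6-joint arm with a two-finger parallel gripper is mounted at the origin on the work surface. World frame = base frame: x ahead of the robot, y to its left, z up, the work surface at z = 0. Lengths are in mm, angles in rad, forces in N, time in s.
With the tool pointing down it reaches from about 275 to 1000 mm from the base axis. Payload 8.4 kg.
Tool frame: the origin (TCP) lies midway between the tips of the shut fingers; the grasp point (between the pads) lies 19 mm behind it; z points along the fingers, y is the line along which they close (so a half turn about z gives the same grasp; the last joint's range is limited). The gripper opens to 85 mm and grips with 20 to 120 N. Pads are 22 mm wide; open, the fingers measure 114 mm over their backs; the gripper's body (76 mm by 85 mm) begins 54 mm behind the grasp point. The pads swing forward as they close: fully open they stand 13 mm farther back than shut.
Start: joints at [1.276, 0.353, 1.633, -0, 1.155, -0.002], TCP at [180.395, 598.402, 196.281] pointing down, gripper open.
Joint ranges: [-2.63, 2.63], [-0.92, 2.1], [0.06, 2.66], [-1.3, 4.44], [0, 2.69], [-3.02, 3.02]. Speed limits (rad/s): [2.22, 2.22, 2.79, 3.14, 3.14, 3.14].

## Interface

Orientations are given as [roll, pitch, yaw] about the fixed x, y, z axes, in that order (R = Rz(yaw) Ry(pitch) Rx(roll)).
In Python, from rig import * gives the robot as it stands.
- The arm moves only by the shell command python3 -m jog 'ROWS' [FORCE]. ROWS is JSON, a list of rows, each an object of numbers: "x", "y", "z": the shift along the tool's x, y, z in cm; "spin": the turn about the tool's z in rad; "grip": the closure, from 0 (fully open) to 1 (shut). In form: [{"x": .., "y": .., "z": .., "spin": .., "grip": ..}, ...]. A call has 1 to 20 rows; each row shifts and turns the commanded pose from where the row before left it, along the tool's axes as they then stand; what a row does not reach is not made up. A row lasts 1/12 s, in which the tool goes at most 41.7 mm and 7.16 degrees, less where a joint would pass 70% of its speed; a pose out of reach is approached as far as the arm can. A call with a gripper value outside its range is refused whole. The fingers move at their own pace and stop on an object; FORCE is the grip in N (left out, the last holds). Time passes only in rows, so rows that do not move let the fingers close. It gives the time, the measured TCP pose, the force, the opening and the grip force at its end, in the units of the state.
- sense(): the state, without advancing time (a new reading comes with each control period).
- grab_frame(name): name is "scene" or "top" or "wrist"; returns a dict with "pixels" (420x560x3 uint8, blue, green, red), "camera_matrix" (3x3 intrinsics, pixels), "rvec" (rotation vector, rad) and "tvec" (3), from world to camera coordinates, as OpenCV has them; the wrist camera has in their place "T_tool_cam" (4x4, takes a point from camera to tool coordinates, whose origin is the TCP and whose axes are the flange's). Camera axes: x right, y down, z forward; pixel columns grow to the right and rows downward; lengths in mm; the calibration is good to about 2 mm. A picture is of the moment at which its call begins: read the wrist's pose just before it. There is no depth.
- sign_off(): hands the job in; it is judged then, once.
The state is a dict: "clock": time; "qpos": joint angles; "qvel": joint speeds; "joint_efforts": joint torques, N m; "eef_pos": TCP position; "tcp_rot": TCP orientation; "contact_force": force on the tool from outside, world axes, zero at the start; "wrist_torque": the same for the moment, N m; "opening": opening from 0.0 (shut) to 1.0 (fully open); "grasp_force": force on a finger pad.
Only numpy, scipy, OpenCV 4.12 (cv2) and the standard library are available. Lean on these libraries where they do the work, as an engineer would, in place of code of your own. Each camera call takes 0.05 s, during which the arm holds its last target. There are 200 camera calls.

## Task

First lift the canister by its arched handle off the steel drying stand and set it down upright on the cork mat; then lift the grey cover off the sample tray by its knob and set it aside on the rubber mat. Move every jar from the tray onto the drying stand, standing upright inside its lip, and finally put the cover back on the empty tray, fully home over the tray's lip. Keep the canister upright all the time and leave the other things on the bench alone.

Things in the scene. Friction and masses are not known exactly. Their poses are not given: they have to be found in the camera images.
- stand: Fixed steel drying stand, 210 (its x) x 170 (its y), open legs below. Origin under its centre at bench level. The flat top on which things stand is 60 mm above the bench; round its edge runs a lip 5 mm wide and 8 mm high, so the free flat area is 200 x 160. Its place and yaw (within 0.1 rad) vary.
- tray: Fixed black sample tray: a base plate 216 (x) x 176 (y), 6 mm thick, with a rectangular lip on it (outside 178 x 138, inside 170 x 130, rising 14 mm above the plate, to 20 mm). Origin under its centre at bench level. The jars stand on the plate inside the lip; the cover stands on the plate outside the lip. Its place and yaw (within 0.1 rad) vary.
- cork_mat: Fixed square cork mat 150 x 150, 4 mm thick, lying on the bench; origin at the centre of its underside.
- rubber_mat: Fixed dark rubber mat 210 (x) x 170 (y), 4 mm thick, lying on the bench; origin at the centre of its underside.
- canister: Loose open round aluminium canister, about 0.35 kg, 104 across, walls 85 tall, with a rigid arched handle over its mouth: a black bar 12 thick (its x), 14 high and 111 long (along its y), middle of the bar 152 mm above the underside, clear space of 60 mm between bar and rim. Origin at the centre of its underside, z up. Starts on the stand, turned by up to 0.7 rad.
- cover: Loose grey box-shaped cover (the tray's lid), about 0.3 kg, outside 200 (x) x 160 (y), 74 tall, walls 4 thick, open below (inside 192 x 152, 70 high), so it has 7 mm of play all round over the tray's lip. On top, in the middle, a black knob 44 (x) x 24 (y) and 34 high, from 74 to 108 mm above the origin. Origin at the centre of its lower edge, z up. Fully home, its origin is 6 mm above the tray's. It starts home on the tray, hiding the jars. Either way round fits.
- jar0: Amber sample jar with a black lid, a plain upright cylinder 46 across and 62 tall, about 0.12 kg, all jars alike. Origin at the centre of its underside, z up. Starts in the tray under the cover, jars in two rows about 72 mm apart (tray y), about 58 mm apart along the row (tray x). Three to five of the five jars are there; None if absent.
- jar1: Amber sample jar with a black lid, a plain upright cylinder 46 across and 62 tall, about 0.12 kg, all jars alike. Origin at the centre of its underside, z up. Starts in the tray under the cover, jars in two rows about 72 mm apart (tray y), about 58 mm apart along the row (tray x). Three to five of the five jars are there; None if absent.
- jar2: Amber sample jar with a black lid, a plain upright cylinder 46 across and 62 tall, about 0.12 kg, all jars alike. Origin at the centre of its underside, z up. Starts in the tray under the cover, jars in two rows about 72 mm apart (tray y), about 58 mm apart along the row (tray x). Three to five of the five jars are there; None if absent.
- jar3: Amber sample jar with a black lid, a plain upright cylinder 46 across and 62 tall, about 0.12 kg, all jars alike. Origin at the centre of its underside, z up. Starts in the tray under the cover, jars in two rows about 72 mm apart (tray y), about 58 mm apart along the row (tray x). Three to five of the five jars are there; None if absent.
- jar4: Amber sample jar with a black lid, a plain upright cylinder 46 across and 62 tall, about 0.12 kg, all jars alike. Origin at the centre of its underside, z up. Starts in the tray under the cover, jars in two rows about 72 mm apart (tray y), about 58 mm apart along the row (tray x). Three to five of the five jars are there; None if absent.
- tube_rack: Loose bystander: red tube rack, flat block 75 x 200 x 30 (mm); origin at the centre of its underside. To be left alone.
- dishes: Loose bystander: stack of glass dishes, 90 across, 60 tall (mm); origin at the centre of its underside. To be left alone.
- big_jar: Loose bystander: big amber jar with a white lid, 76 across, 85 tall (mm); origin at the centre of its underside. To be left alone.
Things that resemble listed ones, but are neither listed nor needed, are in the scene too. Leave any yellow look-alike of the canister alone. Of the things that look like the cork_mat, take the one that is farthest from the robot's base at the start.

How it is judged:
By the outcome, as a careful person would: the job done as asked, in the order asked, and still so for the second after the job is handed in, with the robot touching nothing.
Of jar0, jar1, jar2, jar3, jar4 only 3 to 5 are there at a start; the rules pass over those that are not, and their reading is None.
At some moment in a run one of jar0, jar1, jar2, jar3, jar4 may be knocked a few centimetres aside while the robot is not near it.
It also fails if it takes over 210 s, if anything falls off the work surface, if the arm or the gripper's body presses on something with over 40 N, if the wrist force passes 120 N, or if a joint passes its speed limit or range.

## Working session

There is one attempt and no reset: what is moved stays moved. The work goes in short steps, Python scripts to look and compute and a shell command to move; the robot and the scene stay as the last step left them, time stands still between calls to the robot, and variables do not carry over. Pictures are saved under pics/ and viewed, at most 14 in all, crops included, and the job is handed in when it is done.

```bash
ls; mkdir -p pics; cat > h.py <<'E'
from rig import *
import numpy as np, cv2
from scipy.spatial.transform import Rotation as R
def snap(name,fn):
    s=sense(); f=grab_frame(name); cv2.imwrite('pics/'+fn,f['pixels'])
    if name=='wrist':
        T=np.eye(4); T[:3,:3]=R.from_euler('xyz',s['tcp_rot']).as_matrix(); T[:3,3]=s['eef_pos']
        C=T@np.array(f['T_tool_cam'])
    else:
        C=np.eye(4); r=cv2.Rodrigues(np.array(f['rvec'],float))[0]; C[:3,:3]=r.T; C[:3,3]=-r.T@np.array(f['tvec'],float).ravel()
    np.savez('pics/'+fn+'.npz',C=C,K=np.array(f['camera_matrix']))
    return f
def pt(fn,uv,z):
    d=np.load('pics/'+fn+'.npz'); C,K=d['C'],d['K']
    v=C[:3,:3]@np.linalg.inv(K)@np.array([uv[0],uv[1],1.])
    return (C[:3,3]+v*(z-C[2,3])/v[2]).round(1)
def proj(fn,p):
    d=np.load('pics/'+fn+'.npz'); C,K=d['C'],d['K']
    q=K@(C[:3,:3].T@(np.array(p,float)-C[:3,3])); return (q[:2]/q[2]).round(1)
E
python3 - <<'E'
from h import *
snap('top','top0.png'); snap('scene','scene0.png'); s=sense(); print(s)
for n in('top0.png','scene0.png'): print(np.load(f'pics/{n}.npz')['C'].round(2))
E
```

```text
pics
{'clock': 0.1, 'qpos': array([ 1.27557678e+00,  3.53607532e-01,  1.63407560e+00,  3.23423380e-05,
        1.15523423e+00, -2.39900465e-03]), 'qvel': array([-1.20889239e-03, -1.39207768e-03, -1.82694949e-03, -1.10052421e-03,
        4.64915933e-04,  6.49846975e-05]), 'joint_efforts': array([ 1.60869445e-04, -6.06356406e+01, -3.42818820e+01, -1.98694028e-05,
        4.10808512e-03,  1.82609017e-05]), 'eef_pos': array([180.25282317, 597.92407513, 195.61213642]), 'tcp_rot': array([-3.14026802e+00, -3.27502389e-05,  2.84875901e+00]), 'contact_force': array([-0.7483198 ,  0.01928908, -1.05137766]), 'wrist_torque': array([-0.04025162, -0.0250768 , -0.02059546]), 'grasp_force': 0.0, 'opening': 0.9954436508829362}
[[ 9.00000e-02 -9.70000e-01  2.20000e-01  2.30410e+02]
 [-1.00000e+00 -8.00000e-02  1.00000e-02 -6.58600e+01]
 [ 1.00000e-02 -2.20000e-01 -9.80000e-01  1.39417e+03]
 [ 0.00000e+00  0.00000e+00  0.00000e+00  1.00000e+00]]
[[ 5.80000e-01  6.60000e-01 -4.80000e-01  1.08052e+03]
 [ 8.20000e-01 -4.60000e-01  3.50000e-01 -4.82790e+02]
 [ 1.00000e-02 -5.90000e-01 -8.10000e-01  1.00413e+03]
 [ 0.00000e+00  0.00000e+00  0.00000e+00  1.00000e+00]]
```

View pics/top0.png

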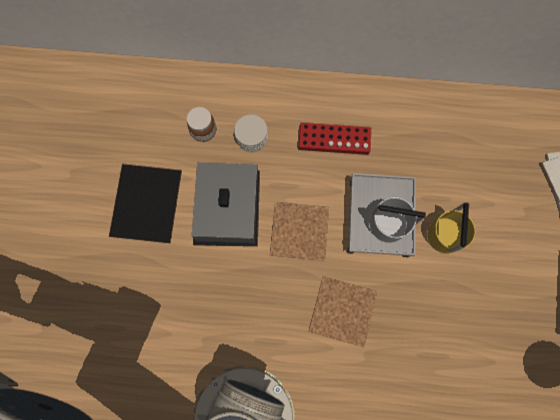

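View pics/scene0.png

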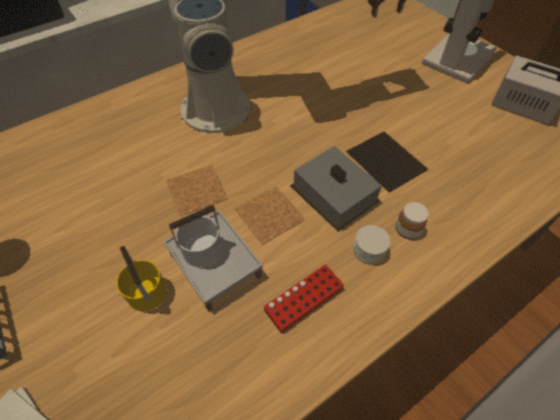

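The top view shows the stand with the canister at about (383,215), the yellow look-alike at (450,230), the cover on the tray at (226,204), the rubber mat at (146,203), and cork mats at (300,231) and (343,311). The first cork mat is farther from the base, which is at (245,405). I'll enlarge the crop to read the corners.

```bash
python3 - <<'E'
import cv2
a=cv2.imread('pics/top0.png')
c=a[150:270,260:460]; cv2.imwrite('pics/c1.png',cv2.resize(c,None,fx=4,fy=4,interpolation=cv2.INTER_CUBIC))
c=a[150:270,100:300]; cv2.imwrite('pics/c2.png',cv2.resize(c,None,fx=4,fy=4,interpolation=cv2.INTER_CUBIC))
E
```

```text
(no output)
```

View pics/c1.png

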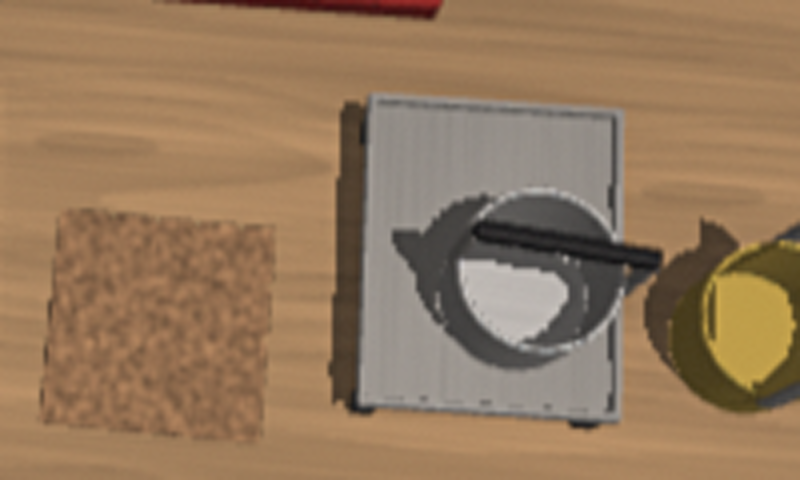

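View pics/c2.png

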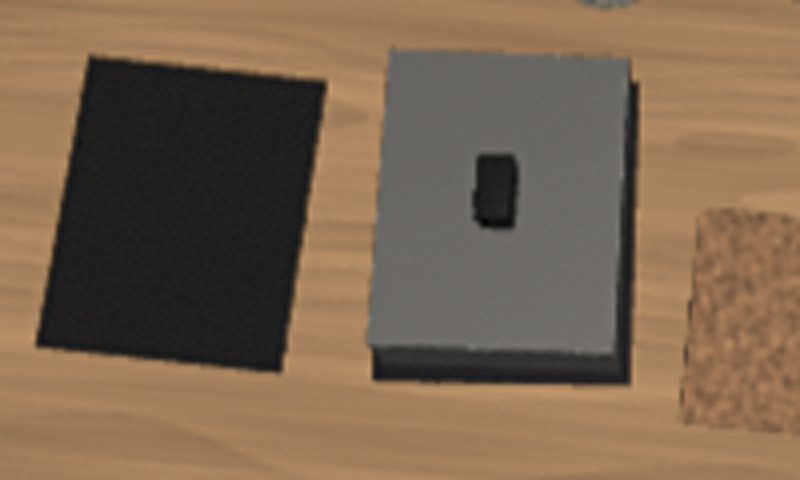

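```bash
python3 - <<'E'
from h import *
def q(name,cs,z,ox):
    P=np.array([pt('top0.png',(ox+u/4,150+v/4),z) for u,v in cs])
    print(name,P[:,:2].tolist(),'c',P.mean(0)[:2].round(1))
    if len(P)==4:
        e=[np.linalg.norm(P[i]-P[(i+1)%4]).round(1) for i in range(4)]
        ang=[np.arctan2(*(P[i]-P[j])[:2][::-1]).round(3) for i,j in((0,3),(1,2))]+[np.arctan2(*(P[i]-P[j])[:2][::-1]).round(3)-1.571 for i,j in((0,1),(3,2))]
        print('  edges',e,'xaxis',ang)
q('stand',[(370,94),(624,110),(618,420),(360,407)],68,260)
q('cork',[(62,208),(275,225),(262,442),(40,425)],4,260)
q('bar',[(474,230),(662,260)],219,260)
q('rim',[(543,271)],145,260)
q('rubber',[(90,55),(327,80),(283,372),(37,346)],4,100)
q('cover',[(390,48),(629,58),(613,352),(368,346)],80,100)
q('knob',[(497,190)],114,100)
f=grab_frame('wrist');T=np.array(f['T_tool_cam']);print(T.round(2),f['camera_matrix'])
E
```

```text
stand [[647.7, -231.5], [651.4, -401.3], [442.6, -403.1], [436.7, -236.5]] c [ 544.6 -318.1]
  edges [np.float64(169.8), np.float64(208.8), np.float64(166.7), np.float64(211.1)] xaxis [np.float64(0.024), np.float64(0.009), np.float64(0.02200000000000002), np.float64(0.03500000000000014)]
cork [[567.3, -31.7], [568.0, -179.2], [417.2, -180.2], [415.8, -30.0]] c [ 492.1 -105.3]
  edges [np.float64(147.5), np.float64(150.8), np.float64(150.2), np.float64(151.5)] xaxis [np.float64(-0.011), np.float64(0.007), np.float64(0.0050000000000001155), np.float64(0.009000000000000119)]
bar [[522.8, -277.7], [514.4, -387.6]] c [ 518.6 -332.6]
rim [[518.9, -334.7]] c [ 518.9 -334.7]
rubber [[640.2, 405.9], [636.5, 238.1], [428.6, 241.5], [432.0, 410.2]] c [534.3 323.9]
  edges [np.float64(167.8), np.float64(207.9), np.float64(168.7), np.float64(208.2)] xaxis [np.float64(-0.021), np.float64(-0.016), np.float64(-0.02200000000000002), np.float64(-0.020000000000000018)]
cover [[640.0, 182.6], [646.8, 23.7], [449.0, 15.2], [439.3, 172.5]] c [543.8  98.5]
  edges [np.float64(159.0), np.float64(198.0), np.float64(157.6), np.float64(201.0)] xaxis [np.float64(0.05), np.float64(0.043), np.float64(0.04300000000000015), np.float64(0.06099999999999994)]
knob [[541.1, 96.9]] c [541.1  96.9]
[[ 0.0000e+00 -9.6000e-01 -2.7000e-01  6.9950e+01]
 [ 1.0000e+00  0.0000e+00  0.0000e+00  1.0000e-02]
 [-0.0000e+00 -2.7000e-01  9.6000e-01 -1.7784e+02]
 [ 0.0000e+00  0.0000e+00  0.0000e+00  1.0000e+00]] [[349.49294609   0.         275.3815339 ]
 [  0.         349.49294609 204.57328129]
 [  0.           0.           1.        ]]
```

```bash
cat >> h.py <<'E'
def go(x,y,z,yaw=None):
    s=sense(); p=np.array(s['eef_pos']); M=R.from_euler('xyz',s['tcp_rot']).as_matrix()
    cy=np.arctan2(M[1,0],M[0,0])
    d=M.T@(np.array([x,y,z],float)-p)/10
    sp=None if yaw is None else round(-((yaw-cy+np.pi/2)%np.pi-np.pi/2),3)
    print('tool dxyz cm',d.round(2),'spin',sp,'rows',np.ceil(np.linalg.norm(d)/4.1),'| at',p.round(1),'yaw',cy.round(3))
E
python3 -m jog '[{"z":-1.2,"spin":0.1232},{"z":-1.2,"spin":0.1232},{"z":-1.2,"spin":0.1232},{"z":-1.2,"spin":0.1232},{"z":-1.2,"spin":0.1232},{"z":-1.2,"spin":0.1232},{"z":-1.2,"spin":0.1232},{"z":-1.2,"spin":0.1232},{"z":-1.2,"spin":0.1232},{"z":-1.2,"spin":0.1232},{"z":-1.2,"spin":0.1232}]'
python3 -m jog '[{"x":-3.22,"y":1.46},{"x":-3.22,"y":1.46},{"x":-3.22,"y":1.46},{"x":-3.22,"y":1.46},{"x":-3.22,"y":1.46},{"x":-3.22,"y":1.46},{"x":-3.22,"y":1.46},{"x":-3.22,"y":1.46},{"x":-3.22,"y":1.46},{"x":-3.22,"y":1.46},{"x":-3.22,"y":1.46},{"x":-3.22,"y":1.46},{"x":-3.22,"y":1.46},{"x":-3.22,"y":1.46},{"x":-3.22,"y":1.46},{"x":-3.22,"y":1.46},{"x":-3.22,"y":1.46},{"x":-3.22,"y":1.46},{"x":0},{"x":0}]'
python3 - <<'E'
from h import *
go(518.7,-333.5,325,1.494)
E
```

```text
tool dxyz cm [-59.29 -79.44 -12.84] spin 1.355 rows 25.0 | at [180.3 598.  195.7] yaw 2.849schema error: expected keys x, y, z, spin, grip
schema error: expected keys x, y, z, spin, grip
```

```bash

python3 -m jog '[{"x":0,"y":0,"z":-1.2,"spin":0.1232,"grip":0},{"x":0,"y":0,"z":-1.2,"spin":0.1232,"grip":0},{"x":0,"y":0,"z":-1.2,"spin":0.1232,"grip":0},{"x":0,"y":0,"z":-1.2,"spin":0.1232,"grip":0},{"x":0,"y":0,"z":-1.2,"spin":0.1232,"grip":0},{"x":0,"y":0,"z":-1.2,"spin":0.1232,"grip":0},{"x":0,"y":0,"z":-1.2,"spin":0.1232,"grip":0},{"x":0,"y":0,"z":-1.2,"spin":0.1232,"grip":0},{"x":0,"y":0,"z":-1.2,"spin":0.1232,"grip":0},{"x":0,"y":0,"z":-1.2,"spin":0.1232,"grip":0},{"x":0,"y":0,"z":-1.2,"spin":0.1232,"grip":0}]'
python3 -m jog '[{"x":-3.22,"y":1.46,"z":0,"spin":0,"grip":0},{"x":-3.22,"y":1.46,"z":0,"spin":0,"grip":0},{"x":-3.22,"y":1.46,"z":0,"spin":0,"grip":0},{"x":-3.22,"y":1.46,"z":0,"spin":0,"grip":0},{"x":-3.22,"y":1.46,"z":0,"spin":0,"grip":0},{"x":-3.22,"y":1.46,"z":0,"spin":0,"grip":0},{"x":-3.22,"y":1.46,"z":0,"spin":0,"grip":0},{"x":-3.22,"y":1.46,"z":0,"spin":0,"grip":0},{"x":-3.22,"y":1.46,"z":0,"spin":0,"grip":0},{"x":-3.22,"y":1.46,"z":0,"spin":0,"grip":0},{"x":-3.22,"y":1.46,"z":0,"spin":0,"grip":0},{"x":-3.22,"y":1.46,"z":0,"spin":0,"grip":0},{"x":-3.22,"y":1.46,"z":0,"spin":0,"grip":0},{"x":-3.22,"y":1.46,"z":0,"spin":0,"grip":0},{"x":-3.22,"y":1.46,"z":0,"spin":0,"grip":0},{"x":-3.22,"y":1.46,"z":0,"spin":0,"grip":0},{"x":-3.22,"y":1.46,"z":0,"spin":0,"grip":0},{"x":-3.22,"y":1.46,"z":0,"spin":0,"grip":0},{"x":0,"y":0,"z":0,"spin":0,"grip":0},{"x":0,"y":0,"z":0,"spin":0,"grip":0}]'
python3 - <<'E'
from h import *
go(518.7,-333.5,325,1.494)
E
```

```text
clock: 1.07
eef_pos: [180.3, 598.2, 328.5]
tcp_rot: [-3.141, 0.001, 1.488]
contact_force: [-0.2, 0.6, -1.2]
opening: 1.0
grasp_force: 0.0
clock: 2.73
eef_pos: [397.8, -1.3, 328.0]
tcp_rot: [-3.141, 0.0, 1.489]
contact_force: [-0.5, 0.3, -0.3]
opening: 0.999
grasp_force: 0.0
tool dxyz cm [-32.12  14.75   0.29] spin -0.005 rows 9.0 | at [397.8  -1.3 328. ] yaw 1.489
```

```bash

python3 -m jog '[{"x":-3.21,"y":1.475,"z":0,"spin":0,"grip":0},{"x":-3.21,"y":1.475,"z":0,"spin":0,"grip":0},{"x":-3.21,"y":1.475,"z":0,"spin":0,"grip":0},{"x":-3.21,"y":1.475,"z":0,"spin":0,"grip":0},{"x":-3.21,"y":1.475,"z":0,"spin":0,"grip":0},{"x":-3.21,"y":1.475,"z":0,"spin":0,"grip":0},{"x":-3.21,"y":1.475,"z":0,"spin":0,"grip":0},{"x":-3.21,"y":1.475,"z":0,"spin":0,"grip":0},{"x":-3.21,"y":1.475,"z":0,"spin":0,"grip":0},{"x":-3.21,"y":1.475,"z":0,"spin":0,"grip":0},{"x":0,"y":0,"z":0,"spin":0,"grip":0},{"x":0,"y":0,"z":0,"spin":0,"grip":0}]'
python3 - <<'E'
from h import *
go(518.7,-333.5,192,1.494)
snap('wrist','w1.png'); print(proj('w1.png',(518.7,-333.5,219)),proj('w1.png',(522.8,-278,219)),proj('w1.png',(514.4,-387.6,219)))
E
```

```text
clock: 3.73
eef_pos: [520.6, -330.9, 327.2]
tcp_rot: [-3.14, -0.001, 1.493]
contact_force: [-0.4, -0.8, 0.4]
opening: 1.0
grasp_force: 0.0
tool dxyz cm [-0.29 -0.15 13.52] spin -0.001 rows 4.0 | at [ 520.6 -330.9  327.2] yaw 1.493
[274.4 194.8] [274.1 127.4] [274.3 254.3]
```

View pics/w1.png

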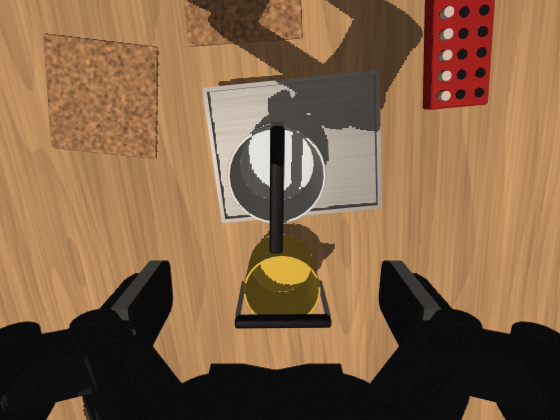

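The bar runs from (278,127) to (276,252), as predicted, so I'll descend and grip.

```bash

python3 -m jog '[{"x":-0.07,"y":-0.03,"z":2.25,"spin":0,"grip":0},{"x":-0.07,"y":-0.03,"z":2.25,"spin":0,"grip":0},{"x":-0.07,"y":-0.03,"z":2.25,"spin":0,"grip":0},{"x":-0.07,"y":-0.03,"z":2.25,"spin":0,"grip":0},{"x":0,"y":0,"z":2.25,"spin":0,"grip":0},{"x":0,"y":0,"z":2.25,"spin":0,"grip":0},{"x":0,"y":0,"z":0,"spin":0,"grip":0},{"x":0,"y":0,"z":0,"spin":0,"grip":1},{"x":0,"y":0,"z":0,"spin":0,"grip":1},{"x":0,"y":0,"z":0,"spin":0,"grip":1},{"x":0,"y":0,"z":0,"spin":0,"grip":1},{"x":0,"y":0,"z":0,"spin":0,"grip":1},{"x":0,"y":0,"z":0,"spin":0,"grip":1},{"x":0,"y":0,"z":0,"spin":0,"grip":1},{"x":0,"y":0,"z":0,"spin":0,"grip":1},{"x":0,"y":0,"z":0,"spin":0,"grip":1},{"x":0,"y":0,"z":0,"spin":0,"grip":1}]' 50
python3 - <<'E'
from h import *
go(518.7,-333.5,252,1.494)
E
```

```text
clock: 5.2
eef_pos: [518.6, -333.9, 193.2]
tcp_rot: [-3.141, -0.0, 1.493]
contact_force: [-0.1, 0.0, -0.1]
opening: -0.001
grasp_force: 0.0
tool dxyz cm [ 0.04  0.01 -5.88] spin -0.001 rows 2.0 | at [ 518.6 -333.9  193.2] yaw 1.493
```

```bash
python3 - <<'E'
from h import *
snap('wrist','w2.png'); a=snap('scene','s2.png')['pixels']
b=cv2.resize(a[190:310,110:270],None,fx=3,fy=3,interpolation=cv2.INTER_CUBIC)
w=cv2.imread('pics/w2.png'); cv2.imwrite('pics/v2.png',np.hstack([cv2.resize(w,(400,300)),cv2.resize(b,(400,300))]))
print(sense())
E
```

```text
{'clock': 5.3, 'qpos': array([-5.74438306e-01,  3.43205551e-01,  1.65483359e+00,  1.11328165e-06,
        1.14369502e+00, -4.97206323e-01]), 'qvel': array([0.00037927, 0.00015647, 0.00130489, 0.00173301, 0.00067233,
       0.00131468]), 'joint_efforts': array([-8.18346161e-03, -5.96148777e+01, -3.40163291e+01, -2.37464992e-04,
        2.52975835e-03,  1.32006176e-04]), 'eef_pos': array([ 518.57070713, -333.85671781,  193.20769179]), 'tcp_rot': array([-3.14146876e+00, -6.83879322e-05,  1.49356388e+00]), 'contact_force': array([ 0.10348043,  0.40956837, -0.52613246]), 'wrist_torque': array([-0.00075046,  0.01845076, -0.00112145]), 'grasp_force': 0.0, 'opening': 0.000556086628028142}
```

View pics/v2.png

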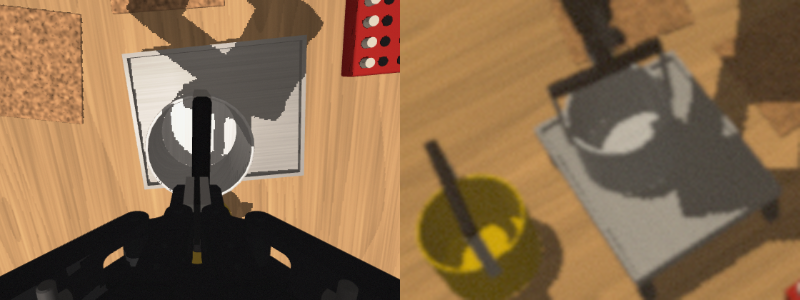

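```bash
python3 - <<'E'
from h import *
for fn,o,k in(('s2.png',(110,190),2.5),('w2.png',(0,0),400/560)):
  for n,p in dict(tcp=(518.6,-333.9,193),grasp=(518.6,-333.9,212),barA=(522.8,-278,212),barB=(514.4,-387.6,212),barc=(518.6,-333,212),rimN=(570,-333,145),rimF=(467,-333,145),rimB=(518,-386,145),rimA=(518,-282,145)).items():
    q=proj(fn,p); print(fn,n,q,'view',((q-np.array(o))*k+np.array([400 if fn[0]=='s' else 0,0])).round())
E
```

```text
s2.png tcp [192.3 220.6] view [606.  76.]
s2.png grasp [190.9 216. ] view [602.  65.]
s2.png barA [213.  205.9] view [658.  40.]
s2.png barB [169. 226.] view [548.  90.]
s2.png barc [191.3 215.8] view [603.  65.]
s2.png rimN [206.3 246.4] view [641. 141.]
s2.png rimF [186.  217.1] view [590.  68.]
s2.png rimB [176.2 242.1] view [566. 130.]
s2.png rimA [214.  221.3] view [660.  78.]
w2.png tcp [276.8 238.3] view [198. 170.]
w2.png grasp [276.9 252.4] view [198. 180.]
w2.png barA [276.9 136.7] view [198.  98.]
w2.png barB [276.7 345.7] view [198. 247.]
w2.png barc [276.8 250.7] view [198. 179.]
w2.png rimN [352.6 205.6] view [252. 147.]
w2.png rimF [200.6 216.8] view [143. 155.]
w2.png rimB [281.2 281.8] view [201. 201.]
w2.png rimA [269.4 134.7] view [192.  96.]
```

```bash
python3 - <<'E'
import cv2,numpy as np
w=cv2.imread('pics/w2.png')[120:380,150:410]; s=cv2.imread('pics/s2.png')[185:265,150:230]
g=lambda a:np.clip(a.astype(float)*2.2,0,255).astype('uint8')
cv2.imwrite('pics/v3.png',np.hstack([g(cv2.resize(w,(400,400),interpolation=cv2.INTER_CUBIC)),g(cv2.resize(s,(400,400),interpolation=cv2.INTER_CUBIC))]))
E
```

```text
(no output)
```

View pics/v3.png

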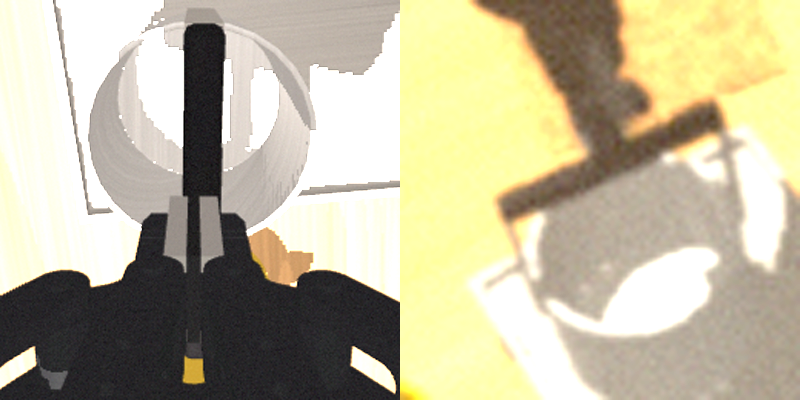

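```bash
python3 - <<'E'
from h import *
f=np.load('pics/w2.png.npz');C,K=f['C'],f['K']
s=sense();T=np.eye(4);T[:3,:3]=R.from_euler('xyz',s['tcp_rot']).as_matrix();T[:3,3]=s['eef_pos']
for z in(0,-10,-20,-30,-40):
  for x in(11,0,-11): print(z,x,[proj('w2.png',(T@[x,y,z,1])[:3]) for y in(-6,6)])
print('bar width at z', [(z,proj('w2.png',(513,-300,z))[0]-proj('w2.png',(525,-300,z))[0]) for z in (219,205,195,185)])
E
```

```text
0 11 [array([265.6, 219.1]), array([288. , 219.1])]
0 0 [array([265.7, 238.4]), array([287.8, 238.4])]
0 -11 [array([265.8, 257. ]), array([287.6, 257. ])]
-10 11 [array([265. , 225.3]), array([288.7, 225.3])]
-10 0 [array([265.2, 245.4]), array([288.4, 245.4])]
-10 -11 [array([265.3, 265. ]), array([288.2, 265. ])]
-20 11 [array([264.4, 232.1]), array([289.4, 232.1])]
-20 0 [array([264.6, 253.3]), array([289.2, 253.3])]
-20 -11 [array([264.8, 273.8]), array([288.9, 273.8])]
-30 11 [array([263.8, 239.8]), array([290.3, 239.8])]
-30 0 [array([264. , 262.1]), array([290. , 262.1])]
-30 -11 [array([264.2, 283.6]), array([289.7, 283.6])]
-40 11 [array([263. , 248.5]), array([291.2, 248.5])]
-40 0 [array([263.2, 272. ]), array([290.9, 272. ])]
-40 -11 [array([263.5, 294.7]), array([290.6, 294.7])]
bar width at z [(219, np.float64(-26.80000000000001)), (205, np.float64(-24.69999999999999)), (195, np.float64(-23.400000000000034)), (185, np.float64(-22.100000000000023))]
```

The closed fingers sit above the bar, and their tips show at v≈248 in the wrist frame. By projection the real tips are about 39 mm behind the reported TCP, and the open fingers in w1 agree. I'll open, go 39 mm lower and close again.

```bash

python3 -m jog '[{"x":0,"y":0,"z":0,"spin":0,"grip":0},{"x":0,"y":0,"z":0,"spin":0,"grip":0},{"x":0,"y":0,"z":0,"spin":0,"grip":0},{"x":0,"y":0,"z":0,"spin":0,"grip":0},{"x":0,"y":0,"z":0,"spin":0,"grip":0},{"x":0,"y":0,"z":0,"spin":0,"grip":0},{"x":0,"y":0,"z":0,"spin":0,"grip":0},{"x":0,"y":0,"z":1.3,"spin":0,"grip":0},{"x":0,"y":0,"z":1.3,"spin":0,"grip":0},{"x":0,"y":0,"z":1.3,"spin":0,"grip":0},{"x":0,"y":0,"z":0,"spin":0,"grip":0}]' 50
python3 -m jog '[{"x":0,"y":0,"z":0,"spin":0,"grip":1},{"x":0,"y":0,"z":0,"spin":0,"grip":1},{"x":0,"y":0,"z":0,"spin":0,"grip":1},{"x":0,"y":0,"z":0,"spin":0,"grip":1},{"x":0,"y":0,"z":0,"spin":0,"grip":1},{"x":0,"y":0,"z":0,"spin":0,"grip":1},{"x":0,"y":0,"z":0,"spin":0,"grip":1},{"x":0,"y":0,"z":0,"spin":0,"grip":1},{"x":0,"y":0,"z":0,"spin":0,"grip":1},{"x":0,"y":0,"z":0,"spin":0,"grip":1}]' 50
```

```text
clock: 6.22
eef_pos: [517.1, -332.9, 151.5]
tcp_rot: [-3.138, -0.002, 1.494]
contact_force: [-0.4, 2.0, -0.4]
opening: 1.0
grasp_force: 0.0
clock: 7.05
eef_pos: [518.9, -334.0, 154.6]
tcp_rot: [3.141, 0.0, 1.494]
contact_force: [2.1, -0.1, 1.6]
opening: 0.136
grasp_force: 49.6
```

Gripped: the opening is about 11.6 mm, which matches the bar. Now I'll lift and carry it.

```bash

python3 -m jog '[{"x":0,"y":0,"z":-0.3,"spin":0,"grip":1},{"x":0,"y":0,"z":-0.6,"spin":0,"grip":1},{"x":0,"y":0,"z":-1,"spin":0,"grip":1},{"x":0,"y":0,"z":-1,"spin":0,"grip":1},{"x":0,"y":0,"z":-1,"spin":0,"grip":1},{"x":0,"y":0,"z":-0.6,"spin":0,"grip":1},{"x":0,"y":0,"z":-0.3,"spin":0,"grip":1},{"x":0,"y":0,"z":0,"spin":0,"grip":1}]' 50
python3 -m jog '[{"x":0.5,"y":-0.1,"z":0,"spin":0,"grip":1},{"x":1,"y":-0.2,"z":0,"spin":0,"grip":1},{"x":1.5,"y":-0.3,"z":0,"spin":0,"grip":1},{"x":1.5,"y":-0.3,"z":0,"spin":0,"grip":1},{"x":1.5,"y":-0.3,"z":0,"spin":0,"grip":1},{"x":1.5,"y":-0.3,"z":0,"spin":0,"grip":1},{"x":1.5,"y":-0.3,"z":0,"spin":0,"grip":1},{"x":1.5,"y":-0.3,"z":0,"spin":0,"grip":1},{"x":1.5,"y":-0.3,"z":0,"spin":0,"grip":1},{"x":1.5,"y":-0.3,"z":0,"spin":0,"grip":1},{"x":1.5,"y":-0.3,"z":0,"spin":0,"grip":1},{"x":1.5,"y":-0.3,"z":0,"spin":0,"grip":1},{"x":1.5,"y":-0.3,"z":0,"spin":0,"grip":1},{"x":1.5,"y":-0.3,"z":0,"spin":0,"grip":1},{"x":1.5,"y":-0.3,"z":0,"spin":0,"grip":1},{"x":1.2,"y":-0.2,"z":0,"spin":0,"grip":1},{"x":0.7,"y":-0.1,"z":0,"spin":0,"grip":1},{"x":0,"y":0,"z":0,"spin":0,"grip":1},{"x":0,"y":0,"z":0,"spin":0,"grip":1}]' 50
python3 - <<'E'
from h import *
go(492.3,-105.8,98.6,1.494)
f=snap('scene','s3.png'); print(proj('s3.png',(492,-105,44)))
E
```

```text
clock: 7.72
eef_pos: [519.0, -334.1, 203.5]
tcp_rot: [3.14, 0.001, 1.494]
contact_force: [-0.0, -0.4, -3.5]
opening: 0.134
grasp_force: 48.8
clock: 9.3
eef_pos: [491.6, -101.9, 202.4]
tcp_rot: [3.141, 0.0, 1.495]
contact_force: [-0.8, -1.0, -4.2]
opening: 0.134
grasp_force: 48.8
tool dxyz cm [-0.38  0.1  10.38] spin 0.001 rows 3.0 | at [ 491.6 -101.9  202.4] yaw 1.495
[268.  205.1]
```

```bash

python3 -m jog '[{"x":-0.1,"y":0.02,"z":0.5,"spin":0,"grip":1},{"x":-0.1,"y":0.02,"z":1.2,"spin":0,"grip":1},{"x":-0.1,"y":0.02,"z":1.5,"spin":0,"grip":1},{"x":-0.1,"y":0.02,"z":1.5,"spin":0,"grip":1},{"x":0,"y":0,"z":1.5,"spin":0,"grip":1},{"x":0,"y":0,"z":1.2,"spin":0,"grip":1},{"x":0,"y":0,"z":0.9,"spin":0,"grip":1},{"x":0,"y":0,"z":0.6,"spin":0,"grip":1},{"x":0,"y":0,"z":0.4,"spin":0,"grip":1},{"x":0,"y":0,"z":0.3,"spin":0,"grip":1},{"x":0,"y":0,"z":0.2,"spin":0,"grip":1},{"x":0,"y":0,"z":0.2,"spin":0,"grip":1},{"x":0,"y":0,"z":0.2,"spin":0,"grip":1},{"x":0,"y":0,"z":0,"spin":0,"grip":1},{"x":0,"y":0,"z":0,"spin":0,"grip":1}]' 50

```

```text
clock: 10.6
eef_pos: [492.0, -106.1, 100.4]
tcp_rot: [3.141, 0.0, 1.494]
contact_force: [-0.2, -0.5, -4.8]
opening: 0.129
grasp_force: 48.8
```

```bash

python3 -m jog '[{"x":0,"y":0,"z":0.1,"spin":0,"grip":1},{"x":0,"y":0,"z":0.1,"spin":0,"grip":1},{"x":0,"y":0,"z":0,"spin":0,"grip":1},{"x":0,"y":0,"z":0,"spin":0,"grip":1}]' 50
python3 -m jog '[{"x":0,"y":0,"z":0.1,"spin":0,"grip":1},{"x":0,"y":0,"z":0,"spin":0,"grip":1},{"x":0,"y":0,"z":0,"spin":0,"grip":1}]' 50

```

```text
clock: 10.93
eef_pos: [492.3, -106.2, 98.5]
tcp_rot: [3.141, 0.0, 1.494]
contact_force: [-0.3, -0.1, -2.1]
opening: 0.132
grasp_force: 49.1
clock: 11.18
eef_pos: [493.2, -106.3, 98.3]
tcp_rot: [3.139, 0.0, 1.494]
contact_force: [1.2, 0.6, 5.0]
opening: 0.131
grasp_force: 50.1
```

```bash

python3 -m jog '[{"x":0,"y":0,"z":0,"spin":0,"grip":0},{"x":0,"y":0,"z":0,"spin":0,"grip":0},{"x":0,"y":0,"z":0,"spin":0,"grip":0},{"x":0,"y":0,"z":0,"spin":0,"grip":0},{"x":0,"y":0,"z":0,"spin":0,"grip":0},{"x":0,"y":0,"z":0,"spin":0,"grip":0},{"x":0,"y":0,"z":-1,"spin":0,"grip":0},{"x":0,"y":0,"z":-2,"spin":0,"grip":0},{"x":0,"y":0,"z":-3,"spin":0,"grip":0},{"x":0,"y":0,"z":-3,"spin":0,"grip":0},{"x":0,"y":0,"z":-3,"spin":0,"grip":0},{"x":0,"y":0,"z":-2,"spin":0,"grip":0},{"x":0,"y":0,"z":0,"spin":0,"grip":0}]' 50
python3 -m jog '[{"x":2.59,"y":0.43,"z":0,"spin":0,"grip":0},{"x":2.59,"y":0.43,"z":0,"spin":0,"grip":0},{"x":2.59,"y":0.43,"z":0,"spin":0,"grip":0},{"x":2.59,"y":0.43,"z":0,"spin":0,"grip":0},{"x":2.59,"y":0.43,"z":0,"spin":0,"grip":0},{"x":2.59,"y":0.43,"z":0,"spin":0,"grip":0},{"x":2.59,"y":0.43,"z":0,"spin":0,"grip":0},{"x":2.59,"y":0.43,"z":0,"spin":0,"grip":0}]'
python3 -m jog '[{"x":0,"y":0,"z":0,"spin":0.1205,"grip":0},{"x":0,"y":0,"z":0,"spin":0.1205,"grip":0},{"x":0,"y":0,"z":0,"spin":0.1205,"grip":0},{"x":0,"y":0,"z":0,"spin":0.1205,"grip":0},{"x":0,"y":0,"z":0,"spin":0.1205,"grip":0},{"x":0,"y":0,"z":0,"spin":0.1205,"grip":0},{"x":0,"y":0,"z":0,"spin":0.1205,"grip":0},{"x":0,"y":0,"z":0,"spin":0.1205,"grip":0},{"x":0,"y":0,"z":0,"spin":0.1205,"grip":0},{"x":0,"y":0,"z":0,"spin":0.1205,"grip":0},{"x":0,"y":0,"z":0,"spin":0.1205,"grip":0},{"x":0,"y":0,"z":0,"spin":0.1205,"grip":0},{"x":0,"y":0,"z":0,"spin":0,"grip":0}]'
python3 - <<'E'
from h import *
go(542.5,97.8,44,0.048)
w=snap('wrist','w4.png')['pixels'];s=snap('top','t4.png')['pixels']
cv2.imwrite('pics/v4.png',np.hstack([cv2.resize(w,(440,330)),cv2.resize(s[160:290,180:380],(360,234),interpolation=cv2.INTER_CUBIC)[:,:] if 0 else cv2.resize(s[150:315,180:360],(360,330),interpolation=cv2.INTER_CUBIC)]))
for p in [(520.5,96.7,114),(564.5,98.9,114)]: print(proj('w4.png',p)*440/560)
E
```

```text
clock: 12.27
eef_pos: [494.4, -106.7, 242.7]
tcp_rot: [3.134, 0.001, 1.494]
contact_force: [0.8, -0.4, -0.1]
opening: 0.999
grasp_force: 0.0
clock: 12.93
eef_pos: [541.9, 99.1, 237.2]
tcp_rot: [-3.141, 0.0, 1.494]
contact_force: [0.2, -0.5, 0.7]
opening: 1.0
grasp_force: 0.0
clock: 14.02
eef_pos: [541.8, 97.7, 237.1]
tcp_rot: [3.141, 0.001, 0.042]
contact_force: [-0.3, 0.8, -0.4]
opening: 1.001
grasp_force: 0.0
tool dxyz cm [ 8.000e-02 -1.000e-02  1.931e+01] spin -0.006 rows 5.0 | at [541.8  97.7 237.1] yaw 0.042
[217.01428571 164.37142857]
[216.7        126.02857143]
```

View pics/v4.png

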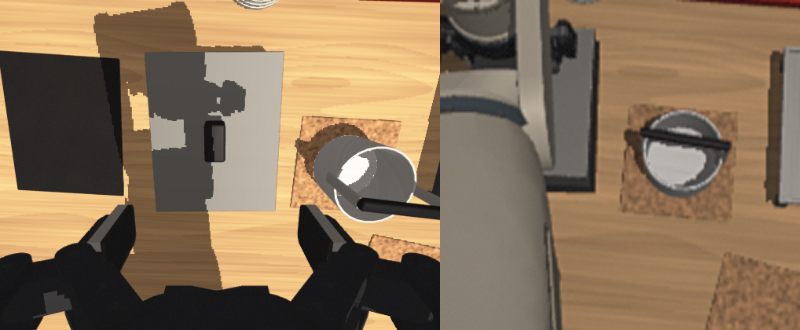

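The canister stands upright on the far cork mat, and the knob is at (214,141) in the left panel, within 3 px of the prediction. I'll descend and grip it.

```bash

python3 -m jog '[{"x":0.1,"y":-0.05,"z":3,"spin":0,"grip":0},{"x":0.1,"y":-0.05,"z":3.5,"spin":0,"grip":0},{"x":0.05,"y":-0.05,"z":3.5,"spin":0,"grip":0},{"x":0,"y":0,"z":3,"spin":0,"grip":0},{"x":0,"y":0,"z":2.5,"spin":0,"grip":0},{"x":0,"y":0,"z":2,"spin":0,"grip":0},{"x":0,"y":0,"z":1.2,"spin":0,"grip":0},{"x":0,"y":0,"z":0.5,"spin":0,"grip":0},{"x":0,"y":0,"z":0,"spin":0,"grip":0}]'
python3 -m jog '[{"x":0,"y":0,"z":0,"spin":0,"grip":1},{"x":0,"y":0,"z":0,"spin":0,"grip":1},{"x":0,"y":0,"z":0,"spin":0,"grip":1},{"x":0,"y":0,"z":0,"spin":0,"grip":1},{"x":0,"y":0,"z":0,"spin":0,"grip":1},{"x":0,"y":0,"z":0,"spin":0,"grip":1},{"x":0,"y":0,"z":0,"spin":0,"grip":1},{"x":0,"y":0,"z":0,"spin":0,"grip":1},{"x":0,"y":0,"z":0,"spin":0,"grip":1}]' 60
```

```text
clock: 14.87
eef_pos: [544.1, 99.4, 44.6]
tcp_rot: [3.141, 0.001, 0.049]
contact_force: [-0.2, -0.3, 0.7]
opening: 1.0
grasp_force: 0.0
clock: 15.62
eef_pos: [545.2, 99.6, 46.1]
tcp_rot: [-3.141, -0.001, 0.048]
contact_force: [-0.7, 0.9, 5.0]
opening: 0.269
grasp_force: 60.0
```

```bash

python3 -m jog '[{"x":0,"y":0,"z":-0.3,"spin":0,"grip":1},{"x":0,"y":0,"z":-0.6,"spin":0,"grip":1},{"x":0,"y":0,"z":-1.2,"spin":0,"grip":1},{"x":0,"y":0,"z":-1.5,"spin":0,"grip":1},{"x":0,"y":0,"z":-1.5,"spin":0,"grip":1},{"x":0,"y":0,"z":-1.5,"spin":0,"grip":1},{"x":0,"y":0,"z":-1.5,"spin":0,"grip":1},{"x":0,"y":0,"z":-1.2,"spin":0,"grip":1},{"x":0,"y":0,"z":-1,"spin":0,"grip":1},{"x":0,"y":0,"z":-0.4,"spin":0,"grip":1},{"x":0,"y":0,"z":0,"spin":0,"grip":1}]' 60
python3 -m jog '[{"x":0,"y":-0.5,"z":0,"spin":0,"grip":1},{"x":0,"y":-1,"z":0,"spin":0,"grip":1},{"x":0,"y":-1.5,"z":0,"spin":0,"grip":1},{"x":0,"y":-1.8,"z":0,"spin":0,"grip":1},{"x":0,"y":-1.8,"z":0,"spin":0,"grip":1},{"x":0,"y":-1.8,"z":0,"spin":0,"grip":1},{"x":0,"y":-1.8,"z":0,"spin":0,"grip":1},{"x":0,"y":-1.8,"z":0,"spin":0,"grip":1},{"x":0,"y":-1.8,"z":0,"spin":0,"grip":1},{"x":0,"y":-1.8,"z":0,"spin":0,"grip":1},{"x":0,"y":-1.8,"z":0,"spin":0,"grip":1},{"x":0,"y":-1.8,"z":0,"spin":0,"grip":1},{"x":0,"y":-1.5,"z":0,"spin":0,"grip":1},{"x":0,"y":-1.2,"z":0,"spin":0,"grip":1},{"x":0,"y":-0.6,"z":0,"spin":0,"grip":1},{"x":0,"y":0,"z":0,"spin":0.034,"grip":1},{"x":0,"y":0,"z":0,"spin":0.034,"grip":1},{"x":0,"y":0,"z":0,"spin":0,"grip":1}]' 60
python3 - <<'E'
from h import *
go(535.3,324.2,45,-0.02)
E
```

```text
clock: 16.53
eef_pos: [545.2, 99.5, 153.4]
tcp_rot: [-3.141, -0.002, 0.048]
contact_force: [1.1, 0.0, -2.6]
opening: 0.269
grasp_force: 58.9
clock: 18.03
eef_pos: [533.7, 324.1, 151.9]
tcp_rot: [3.141, 0.001, -0.022]
contact_force: [-0.4, 0.1, -2.2]
opening: 0.275
grasp_force: 59.0
tool dxyz cm [ 0.17 -0.02 10.69] spin -0.002 rows 3.0 | at [533.7 324.1 151.9] yaw -0.022
```

```bash

python3 -m jog '[{"x":0.17,"y":0,"z":0.6,"spin":0,"grip":1},{"x":0,"y":0,"z":1.2,"spin":0,"grip":1},{"x":0,"y":0,"z":1.5,"spin":0,"grip":1},{"x":0,"y":0,"z":1.5,"spin":0,"grip":1},{"x":0,"y":0,"z":1.5,"spin":0,"grip":1},{"x":0,"y":0,"z":1.5,"spin":0,"grip":1},{"x":0,"y":0,"z":1,"spin":0,"grip":1},{"x":0,"y":0,"z":0.7,"spin":0,"grip":1},{"x":0,"y":0,"z":0.4,"spin":0,"grip":1},{"x":0,"y":0,"z":0.3,"spin":0,"grip":1},{"x":0,"y":0,"z":0.2,"spin":0,"grip":1},{"x":0,"y":0,"z":0.2,"spin":0,"grip":1},{"x":0,"y":0,"z":0,"spin":0,"grip":1},{"x":0,"y":0,"z":0,"spin":0,"grip":1}]' 60
```

```text
clock: 19.2
eef_pos: [535.8, 324.3, 46.7]
tcp_rot: [-3.141, -0.001, -0.02]
contact_force: [-0.1, -0.6, -2.3]
opening: 0.274
grasp_force: 59.1
```

```bash

python3 -m jog '[{"x":0,"y":0,"z":0.1,"spin":0,"grip":1},{"x":0,"y":0,"z":0.1,"spin":0,"grip":1},{"x":0,"y":0,"z":0,"spin":0,"grip":1},{"x":0,"y":0,"z":0,"spin":0,"grip":1}]' 60
python3 -m jog '[{"x":0,"y":0,"z":0.05,"spin":0,"grip":1},{"x":0,"y":0,"z":0,"spin":0,"grip":1},{"x":0,"y":0,"z":0,"spin":0,"grip":1}]' 60

```

```text
clock: 19.53
eef_pos: [535.6, 324.1, 44.3]
tcp_rot: [-3.142, -0.0, -0.02]
contact_force: [0.3, -0.3, -2.7]
opening: 0.273
grasp_force: 59.1
clock: 19.78
eef_pos: [535.6, 324.2, 44.2]
tcp_rot: [-3.141, -0.0, -0.02]
contact_force: [-1.7, -0.4, 3.4]
opening: 0.271
grasp_force: 59.7
```

```bash

python3 -m jog '[{"x":0,"y":0,"z":0,"spin":0,"grip":0},{"x":0,"y":0,"z":0,"spin":0,"grip":0},{"x":0,"y":0,"z":0,"spin":0,"grip":0},{"x":0,"y":0,"z":0,"spin":0,"grip":0},{"x":0,"y":0,"z":0,"spin":0,"grip":0},{"x":0,"y":0,"z":-1,"spin":0,"grip":0},{"x":0,"y":0,"z":-2,"spin":0,"grip":0},{"x":0,"y":0,"z":-3,"spin":0,"grip":0},{"x":0,"y":0,"z":-3,"spin":0,"grip":0},{"x":0,"y":0,"z":-3,"spin":0,"grip":0},{"x":0,"y":0,"z":-3,"spin":0,"grip":0},{"x":0,"y":3,"z":-3,"spin":0,"grip":0},{"x":0,"y":3,"z":-2,"spin":0,"grip":0},{"x":0,"y":3,"z":0,"spin":0,"grip":0},{"x":0,"y":3,"z":0,"spin":0,"grip":0},{"x":0,"y":3,"z":0,"spin":0,"grip":0},{"x":0,"y":3,"z":0,"spin":0,"grip":0},{"x":0,"y":3,"z":0,"spin":0,"grip":0},{"x":0,"y":1.6,"z":0,"spin":0,"grip":0},{"x":0,"y":0,"z":0,"spin":0,"grip":0}]'
python3 - <<'E'
from h import *
w=snap('wrist','w5.png')['pixels'];s=snap('top','t5.png')['pixels']
g=np.hstack([w[:,100:460],cv2.resize(s[150:255,90:200],(440,420),interpolation=cv2.INTER_CUBIC)]);cv2.imwrite('pics/v5.png',g);print(g.shape)
go(545,98,240,0.048)
E
```

```text
clock: 21.45
eef_pos: [530.8, 95.8, 244.1]
tcp_rot: [3.141, -0.001, -0.023]
contact_force: [0.1, 0.9, 0.3]
opening: 1.0
grasp_force: 0.0
(420, 800, 3)
tool dxyz cm [1.39 0.02 0.4 ] spin -0.07 rows 1.0 | at [531.1  98.5 244. ] yaw -0.022
```

View pics/v5.png

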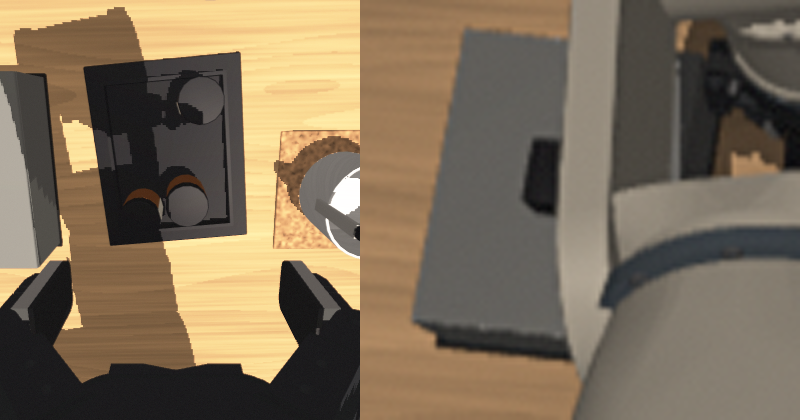

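The cover sits on the rubber mat. In the tray I see jar lids at about (300,98), (285,205) and, in shadow, (245,210) in full-frame columns. I'll brighten a crop to be sure.

```bash
python3 - <<'E'
import cv2,numpy as np
w=cv2.imread('pics/w5.png')[45:245,180:350]
b=(255*(cv2.resize(w,(510,600),interpolation=cv2.INTER_CUBIC)/255.)**0.45).astype('uint8')
cv2.imwrite('pics/v6.png',b)
E
```

```text
(no output)
```

View pics/v6.png

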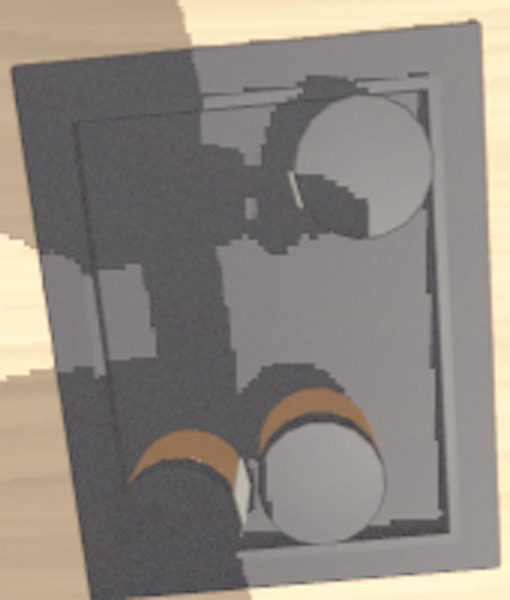

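```bash
python3 - <<'E'
from h import *
f=lambda u,v,z:pt('w5.png',(180+u/3,45+v/3),z)[:2]
P=np.array([f(*c,6) for c in[(12,66),(480,22),(500,568),(92,600)]]);print(P,P.mean(0))
print('edges',[np.linalg.norm(P[i]-P[(i+1)%4]).round(1) for i in range(4)])
for i,j in((1,2),(0,3)): d=P[i]-P[j]; print('yaw',np.arctan2(d[1],d[0]).round(3))
for i,j in((0,1),(3,2)): d=P[i]-P[j]; print('yaw',(np.arctan2(d[1],d[0])-np.pi/2).round(3))
print('lip',[f(*c,20) for c in [(75,120),(432,78)]])
for n,c,e in(('A',(363,167),(431,167)),('B',(322,482),(384,482)),('C',(185,520),(247,520))): print(n,f(*c,68),'r',np.linalg.norm(f(*c,68)-f(*e,68)).round(1))
go(*f(322,482,68),100,1.6)
E
```

```text
[[642.8 195.6]
 [654.   22.4]
 [440.2   8. ]
 [429.5 181.4]] [541.625 101.85 ]
edges [np.float64(173.6), np.float64(214.3), np.float64(173.7), np.float64(213.8)]
yaw 0.067
yaw 0.066
yaw 0.065
yaw 0.062
lip [array([622.5, 171. ]), array([633.9,  41.5])]
A [603.2  69.8] r 22.0
B [497.5  84.4] r 21.7
C [484.5 133.2] r 22.0
tool dxyz cm [-3.34  1.49 14.39] spin 1.52 rows 4.0 | at [531.1  98.5 244. ] yaw -0.022
```

There are three jars, with consistent radii of about 22. A is at (603,70), B at (497,84) and C at (484,133). I'll grip across tray x, starting with B.

```bash

python3 -m jog '[{"x":-1.67,"y":0.75,"z":2,"spin":0,"grip":0},{"x":-1.67,"y":0.75,"z":2,"spin":0,"grip":0},{"x":0,"y":0,"z":0,"spin":-0.1184,"grip":0},{"x":0,"y":0,"z":0,"spin":-0.1184,"grip":0},{"x":0,"y":0,"z":0,"spin":-0.1184,"grip":0},{"x":0,"y":0,"z":0,"spin":-0.1184,"grip":0},{"x":0,"y":0,"z":0,"spin":-0.1184,"grip":0},{"x":0,"y":0,"z":0,"spin":-0.1184,"grip":0},{"x":0,"y":0,"z":0,"spin":-0.1184,"grip":0},{"x":0,"y":0,"z":0,"spin":-0.1184,"grip":0},{"x":0,"y":0,"z":0,"spin":-0.1184,"grip":0},{"x":0,"y":0,"z":0,"spin":-0.1184,"grip":0},{"x":0,"y":0,"z":0,"spin":-0.1184,"grip":0},{"x":0,"y":0,"z":0,"spin":-0.1184,"grip":0},{"x":0,"y":0,"z":0,"spin":-0.1184,"grip":0},{"x":0,"y":0,"z":0,"spin":-0.1184,"grip":0},{"x":0,"y":0,"z":0,"spin":0,"grip":0},{"x":0,"y":0,"z":0,"spin":0,"grip":0}]'
python3 - <<'E'
from h import *
w=snap('wrist','w7.png')['pixels']
b=(255*(w/255.)**0.45).astype('uint8')
for n,p in dict(A=(603.2,69.8,68),B=(497.5,84.4,68),C=(484.5,133.2,68)).items():
    print(n,proj('w7.png',p))
g=cv2.medianBlur(cv2.cvtColor(b,cv2.COLOR_BGR2GRAY),3)
c=cv2.HoughCircles(g,cv2.HOUGH_GRADIENT,1,30,param1=80,param2=18,minRadius=24,maxRadius=42); print(c)
cv2.imwrite('pics/v7.png',b)
go(497.5,84.4,-10,1.636)
E
```

```text
clock: 23.05
eef_pos: [497.4, 85.4, 203.4]
tcp_rot: [3.141, -0.0, 1.635]
contact_force: [0.1, 0.0, 0.4]
opening: 1.001
grasp_force: 0.0
A [388.  208.1]
B [276.1 185.7]
C [265.  130.7]
[[[538.5   87.5   34.6 ]
  [525.5  231.5   41.4 ]
  [265.5  321.5   34.7 ]
  [248.5  369.5   39.1 ]
  [187.5  336.5   33.7 ]
  [274.5  181.5   24.35]]]
tool dxyz cm [-9.000e-02  1.000e-02  2.134e+01] spin -0.002 rows 6.0 | at [497.3  85.2 203.4] yaw 1.634
```

View pics/v7.png

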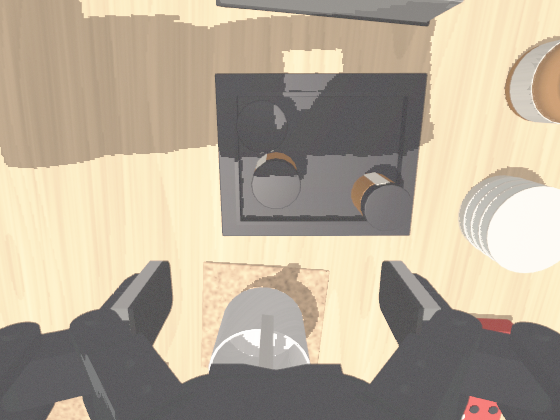

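The picture shows B at (275,185), A at (386,206) and C at (265,126), matching the predictions. I'll descend on B.

```bash

python3 -m jog '[{"x":0,"y":0,"z":3,"spin":0,"grip":0},{"x":0,"y":0,"z":3.5,"spin":0,"grip":0},{"x":0,"y":0,"z":3.5,"spin":0,"grip":0},{"x":0,"y":0,"z":3.5,"spin":0,"grip":0},{"x":0,"y":0,"z":3,"spin":0,"grip":0},{"x":0,"y":0,"z":2.5,"spin":0,"grip":0},{"x":0,"y":0,"z":1.5,"spin":0,"grip":0},{"x":0,"y":0,"z":0.8,"spin":0,"grip":0},{"x":0,"y":0,"z":0,"spin":0,"grip":0}]'
python3 -m jog '[{"x":0,"y":0,"z":0,"spin":0,"grip":1},{"x":0,"y":0,"z":0,"spin":0,"grip":1},{"x":0,"y":0,"z":0,"spin":0,"grip":1},{"x":0,"y":0,"z":0,"spin":0,"grip":1},{"x":0,"y":0,"z":0,"spin":0,"grip":1},{"x":0,"y":0,"z":0,"spin":0,"grip":1},{"x":0,"y":0,"z":0,"spin":0,"grip":1},{"x":0,"y":0,"z":0,"spin":0,"grip":1}]' 35
python3 - <<'E'
from h import *
print('C',pt('w7.png',(264.5,126),68),'A',pt('w7.png',(386,206),68),'B',pt('w7.png',(275,185),68))
E
```

```text
clock: 23.85
eef_pos: [496.2, 84.5, -11.2]
tcp_rot: [-3.139, 0.0, 1.635]
contact_force: [-0.5, -0.3, -0.4]
opening: 1.003
grasp_force: 0.0
clock: 24.52
eef_pos: [498.3, 84.6, -8.4]
tcp_rot: [3.139, -0.0, 1.637]
contact_force: [-0.5, 0.4, 5.1]
opening: 0.53
grasp_force: 35.2
C [483.9 137.2  68. ] A [601.   71.7  68. ] B [496.4  85.   68. ]
```

```bash

python3 -m jog '[{"x":0,"y":0,"z":-0.5,"spin":0,"grip":1},{"x":0,"y":0,"z":-1.5,"spin":0,"grip":1},{"x":0,"y":0,"z":-2.5,"spin":0,"grip":1},{"x":0,"y":0,"z":-3,"spin":0,"grip":1},{"x":0,"y":0,"z":-3,"spin":0,"grip":1},{"x":0,"y":0,"z":-3,"spin":0,"grip":1},{"x":0,"y":0,"z":-2.5,"spin":0,"grip":1},{"x":0,"y":0,"z":-1.5,"spin":0,"grip":1},{"x":0,"y":0,"z":-0.5,"spin":0,"grip":1},{"x":0,"y":0,"z":0,"spin":0,"grip":1}]' 35
python3 -m jog '[{"x":-0.8,"y":-0.07,"z":0,"spin":0,"grip":1},{"x":-1.6,"y":-0.15,"z":0,"spin":0,"grip":1},{"x":-2.6,"y":-0.24,"z":0,"spin":0,"grip":1},{"x":-2.6,"y":-0.24,"z":0,"spin":0,"grip":1},{"x":-2.6,"y":-0.24,"z":0,"spin":0,"grip":1},{"x":-2.6,"y":-0.24,"z":0,"spin":0,"grip":1},{"x":-2.6,"y":-0.24,"z":0,"spin":0,"grip":1},{"x":-2.6,"y":-0.24,"z":0,"spin":0,"grip":1},{"x":-2.6,"y":-0.24,"z":0,"spin":0,"grip":1},{"x":-2.6,"y":-0.24,"z":0,"spin":0,"grip":1},{"x":-2.6,"y":-0.24,"z":0,"spin":0,"grip":1},{"x":-2.6,"y":-0.24,"z":0,"spin":0,"grip":1},{"x":-2.6,"y":-0.24,"z":0,"spin":0,"grip":1},{"x":-2.6,"y":-0.24,"z":0,"spin":0,"grip":1},{"x":-1.8,"y":-0.2,"z":0,"spin":0,"grip":1},{"x":-1.2,"y":-0.1,"z":0,"spin":0,"grip":1},{"x":0,"y":0,"z":0,"spin":0,"grip":1},{"x":0,"y":0,"z":0,"spin":0,"grip":1}]'
python3 - <<'E'
from h import *
go(489,-284,46,1.636)
E
```

```text
clock: 25.35
eef_pos: [498.1, 84.5, 171.9]
tcp_rot: [3.138, -0.0, 1.637]
contact_force: [-0.6, 0.1, -0.2]
opening: 0.529
grasp_force: 36.1
clock: 26.85
eef_pos: [486.7, -282.9, 169.0]
tcp_rot: [-3.14, -0.002, 1.636]
contact_force: [0.6, -0.1, -2.0]
opening: 0.529
grasp_force: 36.1
tool dxyz cm [-0.14  0.25 12.3 ] spin -0.0 rows 4.0 | at [ 486.7 -282.9  169. ] yaw 1.636
```

```bash

python3 -m jog '[{"x":-0.1,"y":0.2,"z":1,"spin":0,"grip":1},{"x":0,"y":0,"z":2,"spin":0,"grip":1},{"x":0,"y":0,"z":2.5,"spin":0,"grip":1},{"x":0,"y":0,"z":2.5,"spin":0,"grip":1},{"x":0,"y":0,"z":1.5,"spin":0,"grip":1},{"x":0,"y":0,"z":1,"spin":0,"grip":1},{"x":0,"y":0,"z":0.7,"spin":0,"grip":1},{"x":0,"y":0,"z":0.4,"spin":0,"grip":1},{"x":0,"y":0,"z":0.2,"spin":0,"grip":1},{"x":0,"y":0,"z":0.2,"spin":0,"grip":1},{"x":0,"y":0,"z":0,"spin":0,"grip":1},{"x":0,"y":0,"z":0,"spin":0,"grip":1}]' 35
python3 -m jog '[{"x":0,"y":0,"z":0.1,"spin":0,"grip":1},{"x":0,"y":0,"z":0.1,"spin":0,"grip":1},{"x":0,"y":0,"z":0,"spin":0,"grip":1},{"x":0,"y":0,"z":0,"spin":0,"grip":1}]' 35
```

```text
clock: 27.85
eef_pos: [490.1, -284.2, 50.9]
tcp_rot: [3.141, 0.001, 1.637]
contact_force: [-0.5, 0.6, -1.1]
opening: 0.529
grasp_force: 36.1
clock: 28.18
eef_pos: [489.7, -284.0, 48.3]
tcp_rot: [3.142, 0.0, 1.637]
contact_force: [-0.6, -0.1, -1.1]
opening: 0.531
grasp_force: 36.1
```

```bash

python3 -m jog '[{"x":0,"y":0,"z":0.1,"spin":0,"grip":1},{"x":0,"y":0,"z":0.1,"spin":0,"grip":1},{"x":0,"y":0,"z":0,"spin":0,"grip":1},{"x":0,"y":0,"z":0,"spin":0,"grip":1}]' 35
python3 -m jog '[{"x":0,"y":0,"z":0.1,"spin":0,"grip":1},{"x":0,"y":0,"z":0,"spin":0,"grip":1},{"x":0,"y":0,"z":0,"spin":0,"grip":1}]' 35
```

```text
clock: 28.52
eef_pos: [489.6, -283.9, 46.1]
tcp_rot: [-3.141, -0.0, 1.637]
contact_force: [-0.6, 0.1, -1.1]
opening: 0.529
grasp_force: 36.1
clock: 28.77
eef_pos: [489.8, -284.0, 45.6]
tcp_rot: [3.141, 0.0, 1.637]
contact_force: [-2.0, 1.7, 5.1]
opening: 0.529
grasp_force: 36.4
```

```bash

python3 -m jog '[{"x":0,"y":0,"z":0,"spin":0,"grip":0},{"x":0,"y":0,"z":0,"spin":0,"grip":0},{"x":0,"y":0,"z":0,"spin":0,"grip":0},{"x":0,"y":0,"z":0,"spin":0,"grip":0},{"x":0,"y":0,"z":0,"spin":0,"grip":0},{"x":0,"y":0,"z":-1,"spin":0,"grip":0},{"x":0,"y":0,"z":-2,"spin":0,"grip":0},{"x":0,"y":0,"z":-3,"spin":0,"grip":0},{"x":0,"y":0,"z":-3.5,"spin":0,"grip":0},{"x":0,"y":0,"z":-3.5,"spin":0,"grip":0},{"x":0,"y":0,"z":-2.8,"spin":0,"grip":0}]'
python3 -m jog '[{"x":3,"y":0.157,"z":0,"spin":0,"grip":0},{"x":3,"y":0.157,"z":0,"spin":0,"grip":0},{"x":3,"y":0.157,"z":0,"spin":0,"grip":0},{"x":3,"y":0.157,"z":0,"spin":0,"grip":0},{"x":3,"y":0.157,"z":0,"spin":0,"grip":0},{"x":3,"y":0.157,"z":0,"spin":0,"grip":0},{"x":3,"y":0.157,"z":0,"spin":0,"grip":0},{"x":3,"y":0.157,"z":0,"spin":0,"grip":0},{"x":3,"y":0.157,"z":0,"spin":0,"grip":0},{"x":3,"y":0.157,"z":0,"spin":0,"grip":0},{"x":3,"y":0.157,"z":0,"spin":0,"grip":0},{"x":3,"y":0.157,"z":0,"spin":0,"grip":0},{"x":3,"y":0.157,"z":0,"spin":0,"grip":0},{"x":3,"y":0.157,"z":0,"spin":0,"grip":0},{"x":0,"y":0,"z":0,"spin":0,"grip":0},{"x":0,"y":0,"z":0,"spin":0,"grip":0}]'
cat >> h.py <<'E'
def jars(fn):
    w=cv2.imread('pics/'+fn); b=(255*(w/255.)**0.45).astype('uint8')
    g=cv2.medianBlur(cv2.cvtColor(b,cv2.COLOR_BGR2GRAY),3)
    c=cv2.HoughCircles(g,cv2.HOUGH_GRADIENT,1,25,param1=50,param2=11,minRadius=21,maxRadius=29)
    for u,v,r in ([] if c is None else c[0]):
        p=pt(fn,(u,v),68)
        if 440<p[0]<645 and 15<p[1]<190: print('jar?',u,v,r,p[:2],'R',np.linalg.norm(pt(fn,(u+r,v),68)-p).round(1))
    return b
E
python3 - <<'E'
from h import *
snap('wrist','w8.png'); b=jars('w8.png')
for p in((483.9,137.2,68),(601,71.7,68)): print(proj('w8.png',p))
go(483.9,137.2,-10,1.636)
jars('w7.png')
E
```

```text
clock: 29.68
eef_pos: [490.1, -284.1, 206.7]
tcp_rot: [3.14, 0.001, 1.637]
contact_force: [-0.4, 0.1, 0.0]
opening: 0.998
grasp_force: 0.0
clock: 31.02
eef_pos: [483.6, 137.9, 203.8]
tcp_rot: [3.141, 0.0, 1.64]
contact_force: [0.2, 0.1, -0.3]
opening: 0.999
grasp_force: 0.0
jar? 273.5 184.5 25.0 [481.3 137.8] R 23.0
jar? 392.5 262.5 22.9 [602.8  68. ] R 22.4
jar? 407.5 299.5 28.4 [624.4  28.7] R 28.7
[276.3 185.3]
[391.3 258.9]
tool dxyz cm [ 0.04  0.03 21.37] spin 0.003 rows 6.0 | at [483.6 136.9 203.7] yaw 1.639
jar? 388.5 207.5 28.4 [603.6  70.4] R 26.5
jar? 274.5 181.5 23.9 [495.8  88.2] R 21.9
```

```bash

python3 -m jog '[{"x":0,"y":-0.1,"z":3,"spin":0,"grip":0},{"x":0,"y":0,"z":3.5,"spin":0,"grip":0},{"x":0,"y":0,"z":3.5,"spin":0,"grip":0},{"x":0,"y":0,"z":3.5,"spin":0,"grip":0},{"x":0,"y":0,"z":3,"spin":0,"grip":0},{"x":0,"y":0,"z":2.5,"spin":0,"grip":0},{"x":0,"y":0,"z":1.5,"spin":0,"grip":0},{"x":0,"y":0,"z":0.8,"spin":0,"grip":0},{"x":0,"y":0,"z":0,"spin":0,"grip":0}]'
python3 -m jog '[{"x":0,"y":0,"z":0,"spin":0,"grip":1},{"x":0,"y":0,"z":0,"spin":0,"grip":1},{"x":0,"y":0,"z":0,"spin":0,"grip":1},{"x":0,"y":0,"z":0,"spin":0,"grip":1},{"x":0,"y":0,"z":0,"spin":0,"grip":1},{"x":0,"y":0,"z":0,"spin":0,"grip":1},{"x":0,"y":0,"z":0,"spin":0,"grip":1},{"x":0,"y":0,"z":0,"spin":0,"grip":1}]' 35
python3 -m jog '[{"x":0,"y":0,"z":-0.5,"spin":0,"grip":1},{"x":0,"y":0,"z":-1.5,"spin":0,"grip":1},{"x":0,"y":0,"z":-2.5,"spin":0,"grip":1},{"x":0,"y":0,"z":-3,"spin":0,"grip":1},{"x":0,"y":0,"z":-3,"spin":0,"grip":1},{"x":0,"y":0,"z":-3,"spin":0,"grip":1},{"x":0,"y":0,"z":-2.5,"spin":0,"grip":1},{"x":0,"y":0,"z":-1.5,"spin":0,"grip":1},{"x":0,"y":0,"z":-0.5,"spin":0,"grip":1},{"x":0,"y":0,"z":0,"spin":0,"grip":1}]' 35
python3 - <<'E'
from h import *
go(599,-282,172,1.636)
E
```

```text
clock: 31.82
eef_pos: [481.8, 135.3, -11.0]
tcp_rot: [-3.139, 0.001, 1.636]
contact_force: [-0.9, 0.0, 1.1]
opening: 1.003
grasp_force: 0.0
clock: 32.48
eef_pos: [483.6, 136.7, -8.4]
tcp_rot: [3.14, -0.0, 1.637]
contact_force: [-0.7, -1.9, 6.0]
opening: 0.533
grasp_force: 35.0
clock: 33.32
eef_pos: [483.5, 136.8, 171.9]
tcp_rot: [3.139, -0.001, 1.637]
contact_force: [0.2, 0.1, -1.9]
opening: 0.535
grasp_force: 36.2
tool dxyz cm [-4.256e+01  8.740e+00 -1.000e-02] spin 0.001 rows 11.0 | at [483.5 136.8 171.9] yaw 1.637
```

```bash

python3 -m jog '[{"x":-0.8,"y":0.2,"z":0,"spin":0,"grip":1},{"x":-1.6,"y":0.3,"z":0,"spin":0,"grip":1},{"x":-2.8,"y":0.58,"z":0,"spin":0,"grip":1},{"x":-2.8,"y":0.58,"z":0,"spin":0,"grip":1},{"x":-2.8,"y":0.58,"z":0,"spin":0,"grip":1},{"x":-2.8,"y":0.58,"z":0,"spin":0,"grip":1},{"x":-2.8,"y":0.58,"z":0,"spin":0,"grip":1},{"x":-2.8,"y":0.58,"z":0,"spin":0,"grip":1},{"x":-2.8,"y":0.58,"z":0,"spin":0,"grip":1},{"x":-2.8,"y":0.58,"z":0,"spin":0,"grip":1},{"x":-2.8,"y":0.58,"z":0,"spin":0,"grip":1},{"x":-2.8,"y":0.58,"z":0,"spin":0,"grip":1},{"x":-2.8,"y":0.58,"z":0,"spin":0,"grip":1},{"x":-2.8,"y":0.58,"z":0,"spin":0,"grip":1},{"x":-2.8,"y":0.58,"z":0,"spin":0,"grip":1},{"x":-2.2,"y":0.5,"z":0,"spin":0,"grip":1},{"x":-1.5,"y":0.2,"z":0,"spin":0,"grip":1},{"x":0,"y":0,"z":0,"spin":0,"grip":1},{"x":0,"y":0,"z":0,"spin":0,"grip":1}]' 35
python3 - <<'E'
from h import *
go(599,-282,48,1.636)
E
```

```text
clock: 34.9
eef_pos: [597.1, -281.9, 168.5]
tcp_rot: [-3.139, -0.002, 1.636]
contact_force: [0.5, 0.9, -2.0]
opening: 0.529
grasp_force: 36.2
tool dxyz cm [-0.04  0.22 12.05] spin -0.0 rows 3.0 | at [ 597.1 -281.9  168.5] yaw 1.636
```

```bash

python3 -m jog '[{"x":0,"y":0.15,"z":1,"spin":0,"grip":1},{"x":0,"y":0,"z":2,"spin":0,"grip":1},{"x":0,"y":0,"z":2.5,"spin":0,"grip":1},{"x":0,"y":0,"z":2.5,"spin":0,"grip":1},{"x":0,"y":0,"z":1.5,"spin":0,"grip":1},{"x":0,"y":0,"z":1,"spin":0,"grip":1},{"x":0,"y":0,"z":0.7,"spin":0,"grip":1},{"x":0,"y":0,"z":0.4,"spin":0,"grip":1},{"x":0,"y":0,"z":0.3,"spin":0,"grip":1},{"x":0,"y":0,"z":0.2,"spin":0,"grip":1},{"x":0,"y":0,"z":0.1,"spin":0,"grip":1},{"x":0,"y":0,"z":0.1,"spin":0,"grip":1},{"x":0,"y":0,"z":0,"spin":0,"grip":1},{"x":0,"y":0,"z":0,"spin":0,"grip":1}]' 35
python3 -m jog '[{"x":0,"y":0,"z":0.1,"spin":0,"grip":1},{"x":0,"y":0,"z":0,"spin":0,"grip":1},{"x":0,"y":0,"z":0,"spin":0,"grip":1}]' 35
```

```text
clock: 36.07
eef_pos: [599.9, -281.8, 47.6]
tcp_rot: [3.141, 0.0, 1.637]
contact_force: [1.0, 0.2, -1.6]
opening: 0.531
grasp_force: 36.2
clock: 36.32
eef_pos: [599.7, -281.7, 46.3]
tcp_rot: [3.142, 0.0, 1.637]
contact_force: [0.6, 0.9, -1.1]
opening: 0.528
grasp_force: 36.2
```

```bash

python3 -m jog '[{"x":0,"y":0,"z":0.1,"spin":0,"grip":1},{"x":0,"y":0,"z":0,"spin":0,"grip":1},{"x":0,"y":0,"z":0,"spin":0,"grip":1}]' 35
python3 -m jog '[{"x":0,"y":0,"z":0.05,"spin":0,"grip":1},{"x":0,"y":0,"z":0,"spin":0,"grip":1},{"x":0,"y":0,"z":0,"spin":0,"grip":1}]' 35
```

```text
clock: 36.57
eef_pos: [599.8, -281.7, 45.6]
tcp_rot: [3.141, 0.0, 1.637]
contact_force: [-1.1, 0.9, 3.4]
opening: 0.531
grasp_force: 36.4
clock: 36.82
eef_pos: [599.8, -281.7, 45.6]
tcp_rot: [3.141, 0.0, 1.637]
contact_force: [-4.0, 1.0, 8.5]
opening: 0.531
grasp_force: 37.1
```

```bash

python3 -m jog '[{"x":0,"y":0,"z":0,"spin":0,"grip":0},{"x":0,"y":0,"z":0,"spin":0,"grip":0},{"x":0,"y":0,"z":0,"spin":0,"grip":0},{"x":0,"y":0,"z":0,"spin":0,"grip":0},{"x":0,"y":0,"z":0,"spin":0,"grip":0},{"x":0,"y":0,"z":-1,"spin":0,"grip":0},{"x":0,"y":0,"z":-2,"spin":0,"grip":0},{"x":0,"y":0,"z":-3,"spin":0,"grip":0},{"x":0,"y":0,"z":-3.5,"spin":0,"grip":0},{"x":0,"y":0,"z":-3.5,"spin":0,"grip":0},{"x":0,"y":0,"z":-2.8,"spin":0,"grip":0}]'
python3 -m jog '[{"x":2.925,"y":0.212,"z":0,"spin":0,"grip":0},{"x":2.925,"y":0.212,"z":0,"spin":0,"grip":0},{"x":2.925,"y":0.212,"z":0,"spin":0,"grip":0},{"x":2.925,"y":0.212,"z":0,"spin":0,"grip":0},{"x":2.925,"y":0.212,"z":0,"spin":0,"grip":0},{"x":2.925,"y":0.212,"z":0,"spin":0,"grip":0},{"x":2.925,"y":0.212,"z":0,"spin":0,"grip":0},{"x":2.925,"y":0.212,"z":0,"spin":0,"grip":0},{"x":2.925,"y":0.212,"z":0,"spin":0,"grip":0},{"x":2.925,"y":0.212,"z":0,"spin":0,"grip":0},{"x":2.925,"y":0.212,"z":0,"spin":0,"grip":0},{"x":2.925,"y":0.212,"z":0,"spin":0,"grip":0},{"x":0,"y":0,"z":0,"spin":0,"grip":0},{"x":0,"y":0,"z":0,"spin":0,"grip":0}]'
python3 - <<'E'
from h import *
snap('wrist','w9.png'); b=jars('w9.png')
print(proj('w9.png',(602,70,68)))
go(602,70,-10,1.636)
E
```

```text
clock: 37.73
eef_pos: [600.2, -281.9, 206.4]
tcp_rot: [3.14, 0.001, 1.637]
contact_force: [0.8, 0.3, 0.4]
opening: 0.999
grasp_force: 0.0
clock: 38.9
eef_pos: [601.8, 71.6, 203.4]
tcp_rot: [3.141, 0.0, 1.64]
contact_force: [0.4, -0.6, -0.6]
opening: 0.999
grasp_force: 0.0
jar? 277.5 184.5 25.0 [603.1  71.9] R 22.9
jar? 167.5 167.5 28.4 [502.8  80.6] R 25.7
[276.1 186.4]
tool dxyz cm [-4.000e-02  1.000e-02  2.133e+01] spin 0.003 rows 6.0 | at [601.8  70.5 203.3] yaw 1.639
```

```bash
python3 - <<'E'
from h import *
print('dishes',pt('top0.png',(251,131),60),'near edge',pt('top0.png',(251,150),30),pt('top0.png',(251,147),60))
E
```

```text
dishes [747.3  51.3  60. ] near edge [703.1  48.4  30. ] [701.3  46.7  60. ]
```

Clearance to the dishes is about 40 mm, so I'll go ahead.

```bash

python3 -m jog '[{"x":0,"y":0.1,"z":3,"spin":0,"grip":0},{"x":0,"y":0,"z":3.5,"spin":0,"grip":0},{"x":0,"y":0,"z":3.5,"spin":0,"grip":0},{"x":0,"y":0,"z":3.5,"spin":0,"grip":0},{"x":0,"y":0,"z":3,"spin":0,"grip":0},{"x":0,"y":0,"z":2.5,"spin":0,"grip":0},{"x":0,"y":0,"z":1.5,"spin":0,"grip":0},{"x":0,"y":0,"z":0.8,"spin":0,"grip":0},{"x":0,"y":0,"z":0,"spin":0,"grip":0}]'
python3 -m jog '[{"x":0,"y":0,"z":0,"spin":0,"grip":1},{"x":0,"y":0,"z":0,"spin":0,"grip":1},{"x":0,"y":0,"z":0,"spin":0,"grip":1},{"x":0,"y":0,"z":0,"spin":0,"grip":1},{"x":0,"y":0,"z":0,"spin":0,"grip":1},{"x":0,"y":0,"z":0,"spin":0,"grip":1},{"x":0,"y":0,"z":0,"spin":0,"grip":1},{"x":0,"y":0,"z":0,"spin":0,"grip":1}]' 35
python3 -m jog '[{"x":0,"y":0,"z":-0.5,"spin":0,"grip":1},{"x":0,"y":0,"z":-1.5,"spin":0,"grip":1},{"x":0,"y":0,"z":-2.5,"spin":0,"grip":1},{"x":0,"y":0,"z":-3,"spin":0,"grip":1},{"x":0,"y":0,"z":-3,"spin":0,"grip":1},{"x":0,"y":0,"z":-3,"spin":0,"grip":1},{"x":0,"y":0,"z":-2.5,"spin":0,"grip":1},{"x":0,"y":0,"z":-1.5,"spin":0,"grip":1},{"x":0,"y":0,"z":-0.5,"spin":0,"grip":1},{"x":0,"y":0,"z":0,"spin":0,"grip":1}]' 35
python3 - <<'E'
from h import *
go(545.6,-363,172,1.636)
snap('top','t9.png')
E
```

```text
clock: 39.7
eef_pos: [601.7, 69.1, -11.7]
tcp_rot: [-3.139, 0.0, 1.636]
contact_force: [0.3, 0.2, -0.1]
opening: 1.002
grasp_force: 0.0
clock: 40.37
eef_pos: [603.8, 70.4, -8.7]
tcp_rot: [3.139, 0.0, 1.637]
contact_force: [-1.1, -1.7, 5.9]
opening: 0.529
grasp_force: 35.2
clock: 41.2
eef_pos: [603.6, 70.5, 171.5]
tcp_rot: [3.139, -0.0, 1.637]
contact_force: [-0.1, -0.3, -0.4]
opening: 0.527
grasp_force: 36.1
tool dxyz cm [-42.87  -8.67  -0.08] spin 0.001 rows 11.0 | at [603.6  70.5 171.5] yaw 1.637
```

```bash

python3 -m jog '[{"x":-0.8,"y":-0.2,"z":0,"spin":0,"grip":1},{"x":-1.6,"y":-0.3,"z":0,"spin":0,"grip":1},{"x":-2.8,"y":-0.58,"z":0,"spin":0,"grip":1},{"x":-2.8,"y":-0.58,"z":0,"spin":0,"grip":1},{"x":-2.8,"y":-0.58,"z":0,"spin":0,"grip":1},{"x":-2.8,"y":-0.58,"z":0,"spin":0,"grip":1},{"x":-2.8,"y":-0.58,"z":0,"spin":0,"grip":1},{"x":-2.8,"y":-0.58,"z":0,"spin":0,"grip":1},{"x":-2.8,"y":-0.58,"z":0,"spin":0,"grip":1},{"x":-2.8,"y":-0.58,"z":0,"spin":0,"grip":1},{"x":-2.8,"y":-0.58,"z":0,"spin":0,"grip":1},{"x":-2.8,"y":-0.58,"z":0,"spin":0,"grip":1},{"x":-2.8,"y":-0.58,"z":0,"spin":0,"grip":1},{"x":-2.8,"y":-0.58,"z":0,"spin":0,"grip":1},{"x":-2.8,"y":-0.58,"z":0,"spin":0,"grip":1},{"x":-2.4,"y":-0.5,"z":0,"spin":0,"grip":1},{"x":-1.6,"y":-0.2,"z":0,"spin":0,"grip":1},{"x":0,"y":0,"z":0,"spin":0,"grip":1},{"x":0,"y":0,"z":0,"spin":0,"grip":1}]' 35
python3 - <<'E'
from h import *
go(545.6,-363,45.6,1.636)
w=snap('wrist','w10.png')['pixels']
for p in((489.7,-284,122),(599.8,-281.7,122)): print(proj('w10.png',p))
cv2.imwrite('pics/v10.png',(255*(w/255.)**0.6).astype('uint8'))
E
```

```text
clock: 42.83
eef_pos: [543.1, -362.6, 168.4]
tcp_rot: [-3.14, -0.002, 1.636]
contact_force: [0.4, 0.4, -1.3]
opening: 0.528
grasp_force: 36.1
tool dxyz cm [-0.07  0.27 12.28] spin -0.0 rows 3.0 | at [ 543.1 -362.6  168.4] yaw 1.636
[197.5  84.7]
[377.8  93.1]
```

View pics/v10.png

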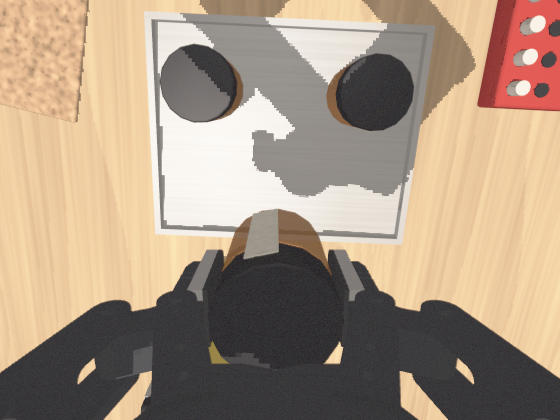

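Both placed jars stand inside the lip, at (198,83) and (377,92). I'll lower the third, shifted 8 mm inward.

```bash

python3 -m jog '[{"x":0.4,"y":0.15,"z":1,"spin":0,"grip":1},{"x":0.4,"y":0,"z":2,"spin":0,"grip":1},{"x":0,"y":0,"z":2.5,"spin":0,"grip":1},{"x":0,"y":0,"z":2.5,"spin":0,"grip":1},{"x":0,"y":0,"z":1.5,"spin":0,"grip":1},{"x":0,"y":0,"z":1,"spin":0,"grip":1},{"x":0,"y":0,"z":0.7,"spin":0,"grip":1},{"x":0,"y":0,"z":0.4,"spin":0,"grip":1},{"x":0,"y":0,"z":0.3,"spin":0,"grip":1},{"x":0,"y":0,"z":0.2,"spin":0,"grip":1},{"x":0,"y":0,"z":0.2,"spin":0,"grip":1},{"x":0,"y":0,"z":0.1,"spin":0,"grip":1},{"x":0,"y":0,"z":0,"spin":0,"grip":1},{"x":0,"y":0,"z":0,"spin":0,"grip":1}]' 35
python3 -m jog '[{"x":0,"y":0,"z":0.1,"spin":0,"grip":1},{"x":0,"y":0,"z":0,"spin":0,"grip":1},{"x":0,"y":0,"z":0,"spin":0,"grip":1}]' 35
```

```text
clock: 44.05
eef_pos: [545.1, -354.6, 46.1]
tcp_rot: [3.141, 0.0, 1.637]
contact_force: [-0.5, 0.2, -1.4]
opening: 0.533
grasp_force: 36.1
clock: 44.3
eef_pos: [545.2, -354.7, 45.3]
tcp_rot: [3.141, 0.001, 1.637]
contact_force: [-0.7, 0.3, 3.6]
opening: 0.535
grasp_force: 36.4
```

```bash

python3 -m jog '[{"x":0,"y":0,"z":0,"spin":0,"grip":0},{"x":0,"y":0,"z":0,"spin":0,"grip":0},{"x":0,"y":0,"z":0,"spin":0,"grip":0},{"x":0,"y":0,"z":0,"spin":0,"grip":0},{"x":0,"y":0,"z":0,"spin":0,"grip":0},{"x":0,"y":0,"z":-1,"spin":0,"grip":0},{"x":0,"y":0,"z":-2,"spin":0,"grip":0},{"x":0,"y":0,"z":-3,"spin":0,"grip":0},{"x":0,"y":0,"z":-3.5,"spin":0,"grip":0},{"x":0,"y":0,"z":-3.5,"spin":0,"grip":0},{"x":0,"y":0,"z":-2.8,"spin":0,"grip":0},{"x":0,"y":0,"z":0,"spin":0,"grip":0}]'
python3 - <<'E'
from h import *
a=snap('top','t11.png')['pixels']
c=a[150:270,100:300]; cv2.imwrite('pics/v11.png',(255*(cv2.resize(c,None,fx=4,fy=4,interpolation=cv2.INTER_CUBIC)/255.)**0.6).astype('uint8'))
E
```

```text
clock: 45.3
eef_pos: [548.0, -356.4, 210.6]
tcp_rot: [3.133, 0.006, 1.637]
contact_force: [1.2, -0.7, -0.9]
opening: 1.0
grasp_force: 0.0
```

View pics/v11.png

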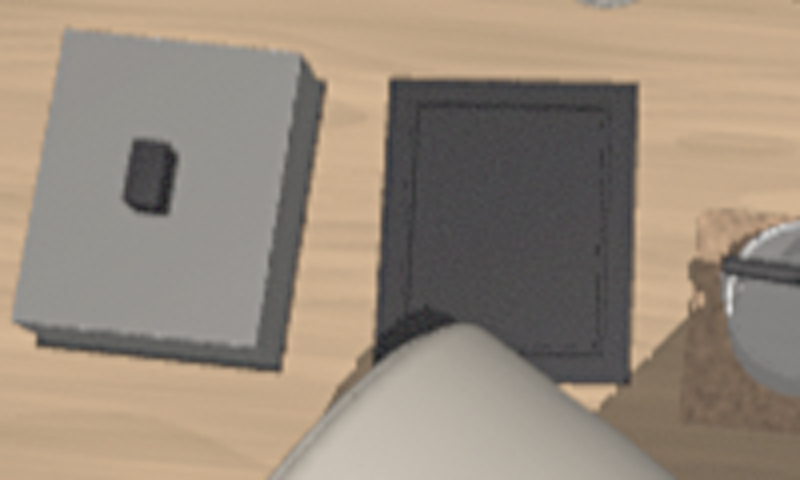

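```bash
python3 - <<'E'
from h import *
f=lambda u,v,z:pt('t11.png',(100+u/4,150+v/4),z)[:2]
P=np.array([f(*c,78) for c in[(66,30),(302,56),(258,348),(14,322)]]);print('cover',P.mean(0),[np.linalg.norm(P[i]-P[(i+1)%4]).round(1) for i in range(4)])
for i,j in((0,3),(1,2)): d=P[i]-P[j]; print('yaw',np.arctan2(d[1],d[0]).round(3))
print('knob',f(148,177,112))
a,b,c=f(390,78,6),f(637,84,6),f(628,382,6); print('tray c',(a+c)/2,np.linalg.norm(a-b),np.linalg.norm(b-c)); d=b-c;print('yaw',np.arctan2(d[1],d[0])); d=a-b;print(np.arctan2(d[1],d[0])-np.pi/2)
L=np.array([f(*c,20) for c in[(415,103),(608,108),(600,354)]]);print('lip',(L[0]+L[2])/2,np.linalg.norm(L[0]-L[1]),np.linalg.norm(L[1]-L[2]))
go(535.5,324.2,210,-0.02)
E
```

```text
cover [533.    321.325] [np.float64(158.9), np.float64(197.8), np.float64(158.9), np.float64(198.8)]
yaw -0.014
yaw -0.013
knob [530.8 320. ]
tray c [541.45 100.75] 172.82537429440157 210.55272498830308
yaw 0.06558879404503598
0.06137210569330409
lip [538.7  99.7] 133.44002398081318 172.1778150633815
tool dxyz cm [67.91  3.38 -0.53] spin -1.484 rows 17.0 | at [ 546.9 -355.7  207.4] yaw 1.637
```

The tray is empty and the cover lies on the mat at about (533,321). Now I'll fetch the cover.

```bash

python3 -m jog '[{"x":2,"y":0.1,"z":0,"spin":0,"grip":0},{"x":3.77,"y":0.188,"z":0,"spin":0,"grip":0},{"x":3.77,"y":0.188,"z":0,"spin":0,"grip":0},{"x":3.77,"y":0.188,"z":0,"spin":0,"grip":0},{"x":3.77,"y":0.188,"z":0,"spin":0,"grip":0},{"x":3.77,"y":0.188,"z":0,"spin":0,"grip":0},{"x":3.77,"y":0.188,"z":0,"spin":0,"grip":0},{"x":3.77,"y":0.188,"z":0,"spin":0,"grip":0},{"x":3.77,"y":0.188,"z":0,"spin":0,"grip":0},{"x":3.77,"y":0.188,"z":0,"spin":0,"grip":0},{"x":3.77,"y":0.188,"z":0,"spin":0,"grip":0},{"x":3.77,"y":0.188,"z":0,"spin":0,"grip":0},{"x":3.77,"y":0.188,"z":0,"spin":0,"grip":0},{"x":3.77,"y":0.188,"z":0,"spin":0,"grip":0},{"x":3.77,"y":0.188,"z":0,"spin":0,"grip":0},{"x":3.77,"y":0.188,"z":0,"spin":0,"grip":0},{"x":3.77,"y":0.188,"z":0,"spin":0,"grip":0},{"x":3.77,"y":0.188,"z":0,"spin":0,"grip":0},{"x":1.8,"y":0.1,"z":0,"spin":0,"grip":0}]'
python3 -m jog '[{"x":0,"y":0,"z":0,"spin":0.1184,"grip":0},{"x":0,"y":0,"z":0,"spin":0.1184,"grip":0},{"x":0,"y":0,"z":0,"spin":0.1184,"grip":0},{"x":0,"y":0,"z":0,"spin":0.1184,"grip":0},{"x":0,"y":0,"z":0,"spin":0.1184,"grip":0},{"x":0,"y":0,"z":0,"spin":0.1184,"grip":0},{"x":0,"y":0,"z":0,"spin":0.1184,"grip":0},{"x":0,"y":0,"z":0,"spin":0.1184,"grip":0},{"x":0,"y":0,"z":0,"spin":0.1184,"grip":0},{"x":0,"y":0,"z":0,"spin":0.1184,"grip":0},{"x":0,"y":0,"z":0,"spin":0.1184,"grip":0},{"x":0,"y":0,"z":0,"spin":0.1184,"grip":0},{"x":0,"y":0,"z":0,"spin":0.1184,"grip":0},{"x":0,"y":0,"z":0,"spin":0.1184,"grip":0},{"x":0,"y":0,"z":0,"spin":0,"grip":0},{"x":0,"y":0,"z":0,"spin":0,"grip":0}]'
python3 - <<'E'
from h import *
go(535.6,324.2,45.5,-0.02)
E
```

```text
clock: 46.93
eef_pos: [532.7, 329.1, 201.8]
tcp_rot: [-3.141, -0.001, 1.639]
contact_force: [-0.2, -1.3, 0.9]
opening: 1.005
grasp_force: 0.0
clock: 48.27
eef_pos: [533.3, 325.0, 202.0]
tcp_rot: [3.141, 0.001, -0.017]
contact_force: [0.5, 0.2, -0.3]
opening: 0.999
grasp_force: 0.0
tool dxyz cm [ 0.25  0.06 15.65] spin 0.003 rows 4.0 | at [533.3 325.  202. ] yaw -0.017
```

```bash

python3 -m jog '[{"x":0.1,"y":0.05,"z":2,"spin":0.003,"grip":0},{"x":0.1,"y":0,"z":3,"spin":0,"grip":0},{"x":0,"y":0,"z":3,"spin":0,"grip":0},{"x":0,"y":0,"z":2.5,"spin":0,"grip":0},{"x":0,"y":0,"z":2,"spin":0,"grip":0},{"x":0,"y":0,"z":1.5,"spin":0,"grip":0},{"x":0,"y":0,"z":1,"spin":0,"grip":0},{"x":0,"y":0,"z":0.5,"spin":0,"grip":0},{"x":0,"y":0,"z":0,"spin":0,"grip":0},{"x":0,"y":0,"z":0,"spin":0,"grip":0}]'
python3 - <<'E'
from h import *
go(535.6,324.2,45.5,-0.02)
E
```

```text
clock: 49.1
eef_pos: [536.1, 324.9, 48.2]
tcp_rot: [-3.141, -0.0, -0.022]
contact_force: [-0.3, -0.2, 0.1]
opening: 1.001
grasp_force: 0.0
tool dxyz cm [-0.05  0.07  0.27] spin -0.002 rows 1.0 | at [536.1 324.9  48.2] yaw -0.022
```

Gripping with a 3 mm lower TCP, then lifting 80 mm.

```bash

python3 -m jog '[{"x":-0.05,"y":0.07,"z":0.2,"spin":0,"grip":0},{"x":0,"y":0,"z":0,"spin":0,"grip":0},{"x":0,"y":0,"z":0,"spin":0,"grip":1},{"x":0,"y":0,"z":0,"spin":0,"grip":1},{"x":0,"y":0,"z":0,"spin":0,"grip":1},{"x":0,"y":0,"z":0,"spin":0,"grip":1},{"x":0,"y":0,"z":0,"spin":0,"grip":1},{"x":0,"y":0,"z":0,"spin":0,"grip":1},{"x":0,"y":0,"z":0,"spin":0,"grip":1},{"x":0,"y":0,"z":0,"spin":0,"grip":1},{"x":0,"y":0,"z":0,"spin":0,"grip":1}]' 60
python3 -m jog '[{"x":0,"y":0,"z":-0.3,"spin":0,"grip":1},{"x":0,"y":0,"z":-0.6,"spin":0,"grip":1},{"x":0,"y":0,"z":-1.2,"spin":0,"grip":1},{"x":0,"y":0,"z":-1.5,"spin":0,"grip":1},{"x":0,"y":0,"z":-1.5,"spin":0,"grip":1},{"x":0,"y":0,"z":-1.5,"spin":0,"grip":1},{"x":0,"y":0,"z":-1,"spin":0,"grip":1},{"x":0,"y":0,"z":-0.4,"spin":0,"grip":1},{"x":0,"y":0,"z":0,"spin":-0.04,"grip":1},{"x":0,"y":0,"z":0,"spin":-0.042,"grip":1},{"x":0,"y":0,"z":0,"spin":0,"grip":1}]' 60
python3 - <<'E'
from h import *
go(544.2,101.2,128,0.06)
E
```

```text
clock: 50.02
eef_pos: [535.5, 324.2, 46.0]
tcp_rot: [-3.141, -0.0, -0.023]
contact_force: [0.7, 0.1, 4.5]
opening: 0.27
grasp_force: 60.1
clock: 50.93
eef_pos: [535.0, 323.8, 125.6]
tcp_rot: [3.141, 0.0, 0.06]
contact_force: [0.9, -0.1, -2.6]
opening: 0.272
grasp_force: 59.3
tool dxyz cm [-0.42 22.28 -0.23] spin 0.0 rows 6.0 | at [535.  323.8 125.6] yaw 0.06
```

```bash

python3 -m jog '[{"x":0,"y":0.5,"z":0,"spin":0,"grip":1},{"x":0,"y":1,"z":0,"spin":0,"grip":1},{"x":0,"y":1.5,"z":0,"spin":0,"grip":1},{"x":-0.1,"y":1.8,"z":0,"spin":0,"grip":1},{"x":-0.1,"y":1.8,"z":0,"spin":0,"grip":1},{"x":-0.1,"y":1.8,"z":0,"spin":0,"grip":1},{"x":-0.1,"y":1.8,"z":0,"spin":0,"grip":1},{"x":0,"y":1.8,"z":0,"spin":0,"grip":1},{"x":0,"y":1.8,"z":0,"spin":0,"grip":1},{"x":0,"y":1.8,"z":0,"spin":0,"grip":1},{"x":0,"y":1.8,"z":0,"spin":0,"grip":1},{"x":0,"y":1.8,"z":0,"spin":0,"grip":1},{"x":0,"y":1.5,"z":0,"spin":0,"grip":1},{"x":0,"y":1,"z":0,"spin":0,"grip":1},{"x":0,"y":0.6,"z":0,"spin":0,"grip":1},{"x":0,"y":0,"z":0,"spin":0,"grip":1},{"x":0,"y":0,"z":0,"spin":0,"grip":1},{"x":0,"y":0,"z":0,"spin":0,"grip":1}]' 60
python3 - <<'E'
from h import *
go(544.2,101.2,48,0.06)
E
```

```text
clock: 52.43
eef_pos: [544.3, 101.6, 125.7]
tcp_rot: [-3.141, -0.0, 0.059]
contact_force: [0.4, 0.9, -2.1]
opening: 0.274
grasp_force: 59.3
tool dxyz cm [-0.01  0.04  7.77] spin -0.001 rows 2.0 | at [544.3 101.6 125.7] yaw 0.059
```

```bash

python3 -m jog '[{"x":0,"y":0.04,"z":0.6,"spin":0,"grip":1},{"x":0,"y":0,"z":1.2,"spin":0,"grip":1},{"x":0,"y":0,"z":1.5,"spin":0,"grip":1},{"x":0,"y":0,"z":1.2,"spin":0,"grip":1},{"x":0,"y":0,"z":0.8,"spin":0,"grip":1},{"x":0,"y":0,"z":0.4,"spin":0,"grip":1},{"x":0,"y":0,"z":0.3,"spin":0,"grip":1},{"x":0,"y":0,"z":0.3,"spin":0,"grip":1},{"x":0,"y":0,"z":0,"spin":0,"grip":1},{"x":0,"y":0,"z":0,"spin":0,"grip":1}]' 60
python3 -m jog '[{"x":0,"y":0,"z":0.3,"spin":0,"grip":1},{"x":0,"y":0,"z":0.2,"spin":0,"grip":1},{"x":0,"y":0,"z":0.2,"spin":0,"grip":1},{"x":0,"y":0,"z":0.1,"spin":0,"grip":1},{"x":0,"y":0,"z":0.1,"spin":0,"grip":1},{"x":0,"y":0,"z":0.1,"spin":0,"grip":1},{"x":0,"y":0,"z":0,"spin":0,"grip":1},{"x":0,"y":0,"z":0,"spin":0,"grip":1}]' 60
```

```text
clock: 53.27
eef_pos: [544.6, 100.8, 63.0]
tcp_rot: [-3.142, -0.0, 0.059]
contact_force: [-0.3, -0.0, -3.0]
opening: 0.271
grasp_force: 59.3
clock: 53.93
eef_pos: [544.3, 100.8, 52.7]
tcp_rot: [3.142, 0.0, 0.059]
contact_force: [-0.0, 0.2, -3.1]
opening: 0.269
grasp_force: 59.3
```

It is past the lip with no contact. I'll continue to the plate.

```bash

python3 -m jog '[{"x":0,"y":0,"z":0.1,"spin":0,"grip":1},{"x":0,"y":0,"z":0.1,"spin":0,"grip":1},{"x":0,"y":0,"z":0.1,"spin":0,"grip":1},{"x":0,"y":0,"z":0.1,"spin":0,"grip":1},{"x":0,"y":0,"z":0,"spin":0,"grip":1},{"x":0,"y":0,"z":0,"spin":0,"grip":1}]' 60
python3 -m jog '[{"x":0,"y":0,"z":0.1,"spin":0,"grip":1},{"x":0,"y":0,"z":0,"spin":0,"grip":1},{"x":0,"y":0,"z":0,"spin":0,"grip":1}]' 60
```

```text
clock: 54.43
eef_pos: [544.3, 100.8, 48.7]
tcp_rot: [3.142, 0.0, 0.059]
contact_force: [-0.3, -0.2, -2.6]
opening: 0.271
grasp_force: 59.3
clock: 54.68
eef_pos: [544.5, 100.8, 48.0]
tcp_rot: [-3.142, -0.0, 0.059]
contact_force: [-0.9, -0.0, 0.9]
opening: 0.269
grasp_force: 59.6
```

```bash

python3 -m jog '[{"x":0,"y":0,"z":0,"spin":0,"grip":0},{"x":0,"y":0,"z":0,"spin":0,"grip":0},{"x":0,"y":0,"z":0,"spin":0,"grip":0},{"x":0,"y":0,"z":0,"spin":0,"grip":0},{"x":0,"y":0,"z":0,"spin":0,"grip":0},{"x":0,"y":0,"z":-0.5,"spin":0,"grip":0},{"x":0,"y":0,"z":-2,"spin":0,"grip":0},{"x":0,"y":0,"z":-3,"spin":0,"grip":0},{"x":0,"y":0,"z":-3.5,"spin":0,"grip":0},{"x":0,"y":0,"z":-3.5,"spin":0,"grip":0},{"x":0,"y":0,"z":-3,"spin":0,"grip":0},{"x":0,"y":-3.5,"z":0,"spin":0,"grip":0},{"x":0,"y":-3.5,"z":0,"spin":0,"grip":0},{"x":0,"y":-3.5,"z":0,"spin":0,"grip":0},{"x":0,"y":-3.5,"z":0,"spin":0,"grip":0},{"x":0,"y":-3.5,"z":0,"spin":0,"grip":0},{"x":0,"y":-3.5,"z":0,"spin":0,"grip":0},{"x":0,"y":-3.5,"z":0,"spin":0,"grip":0},{"x":0,"y":-3,"z":0,"spin":0,"grip":0}]'
python3 -m jog '[{"x":0,"y":-3,"z":0,"spin":0,"grip":0},{"x":0,"y":-2,"z":0,"spin":0,"grip":0},{"x":0,"y":0,"z":0,"spin":0,"grip":0},{"x":0,"y":0,"z":0,"spin":0,"grip":0}]'
python3 - <<'E'
from h import *
a=snap('top','t12.png')['pixels'];s=snap('scene','s12.png')['pixels']
b=cv2.resize(a[100:270,180:480],(800,453),interpolation=cv2.INTER_CUBIC)
c=cv2.resize(s[140:320,100:440],(280,148),interpolation=cv2.INTER_CUBIC)
cv2.imwrite('pics/v12.png',b)
cv2.imwrite('pics/v12.png',np.vstack([cv2.resize(a[110:270,180:480],(600,320),interpolation=cv2.INTER_CUBIC),cv2.resize(s[160:300,150:450],(600,280),interpolation=cv2.INTER_CUBIC)]))
E
```

```text
clock: 56.27
eef_pos: [527.7, 377.6, 203.2]
tcp_rot: [-3.141, -0.0, 0.059]
contact_force: [0.4, -0.2, -0.8]
opening: 0.997
grasp_force: 0.0
clock: 56.6
eef_pos: [524.8, 425.9, 202.6]
tcp_rot: [3.141, 0.0, 0.06]
contact_force: [-0.2, -0.4, -0.2]
opening: 1.0
grasp_force: 0.0
```

View pics/v12.png

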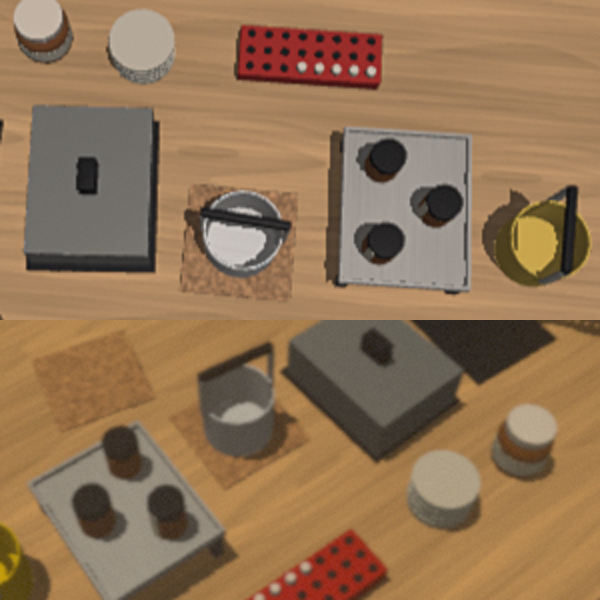

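The final view shows three jars upright inside the stand's lip, the canister upright on the cork mat, the cover home on the tray, and the bystanders where they were. Handing in.

```bash
python3 -c "
from rig import *
print(sign_off())"
```

```text
the job is handed in; nothing more can be done
None
```

The job is done and handed in: the canister stands on the far cork mat, all three jars present are upright on the drying stand, the cover is back home on the empty tray, and the other things were left alone.

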